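# Stow lock cylinders in a push-to-open drawer and hang up the ear defenders

### The arm

A 7-joint arm with a two-finger parallel gripper is mounted at the origin on a cart in front of the work surface, level with it; the furniture and walls round the work are solid. World frame = base frame: x ahead of the robot, y to its left, z up, the work surface at z = 0. Lengths are in m, angles in rad, forces in N, time in s.
With the tool pointing down it reaches from about 0.4 to 0.75 m from the base axis. Payload 19.5 kg.
Tool frame: the origin (TCP) lies at the very end of the fingers, on their centre line; the grasp point (between the pads) lies 19 mm behind it (r.hold_point_z is the distance from the TCP to the grasp point, in m); z points along the fingers, y is the line along which they close (so a half turn about z gives the same grasp; the last joint's range is limited). The gripper opens to 85 mm and grips with 20 to 120 N. Pads are 22 mm wide; open, the fingers measure 114 mm over their backs; the gripper's body (76 mm by 85 mm) begins 54 mm behind the grasp point. The pads swing forward as they close: fully open they stand 13 mm farther back than shut.
Start: joints at [1.135, 0.707, -0.028, 1.485, 0.022, 0.951, -0.075], TCP at [0.221, -0.531, 0.231] pointing down, gripper open.
Joint ranges: [-2.71, 2.71], [-0.32, 2.16], [-1.57, 1.52], [0, 2.45], [-1.46, 4.6], [0, 2.02], [-2.83, 2.83]. Speed limits (rad/s): [1.89, 1.89, 2.57, 2.57, 3.01, 3.01, 3.01].

### API

Orientations are given as a unit quaternion [w, x, y, z].
In Python, from bench import r, vision gives the robot as it stands.
- The arm moves only by the tool jog_arm, never from a script. Its argument "increments" is a list of rows, each an object of numbers: "x", "y", "z": the shift along the tool's x, y, z in mm; "ax", "ay", "az": the turn, a rotation vector about the tool's x, y, z in rad; "claw": the opening, from 0 (shut) to 1 (fully open). In form: [{"x": .., "y": .., "z": .., "ax": .., "ay": .., "az": .., "claw": ..}, ...]. A call has 1 to 12 rows; each row shifts and turns the commanded pose from where the row before left it, along the tool's axes as they then stand; what a row does not reach is not made up. A row lasts 1/8 s, in which the tool goes at most 62.5 mm and 10.7 degrees, less where a joint would pass 70% of its speed; a pose out of reach is approached as far as the arm can. A call is refused whole if a number of a shift passes 62.5 or a number of a turn 0.188, either way. A call with a gripper value outside its range is refused whole. The fingers move at their own pace and stop on an object; "newtons" is the grip in N (left out, the last holds). Time passes only in rows, so rows that do not move let the fingers close. It gives the time, the measured TCP pose, the force, the opening and the grip force at its end, in the units of the state.
- r.state(): the state, without advancing time (a new reading comes with each control period).
- vision.get_image(name): name is "scene" or "side" or "wrist"; returns the picture (420x560x3 uint8, red, green, blue); there is no depth.
- vision.camera_params(name): a dict with "K" (3x3 intrinsics, pixels), "D" ([k1, k2, p1, p2, k3] as OpenCV has them; the pictures are not rectified), "origin" and "rotation" of the camera in the world; the wrist camera has in their place "mount" (4x4, takes a point from camera to tool coordinates, whose origin is the TCP and whose axes are the flange's). Camera axes: x right, y down, z forward; pixel columns grow to the right and rows downward; lengths in m; the calibration is good to about 2 mm. A picture is of the moment at which its call begins: read the wrist's pose just before it. camera_params takes no time and is no camera call.
- r.sign_off(): hands the job in; it is judged then, once.
The state is a dict: "time_s": time; "qpos": joint angles; "qd": joint speeds; "joint_torque": joint torques, N m; "ee_pos": TCP position; "ee_rot": TCP orientation; "force": force on the tool from outside, world axes, zero at the start; "wrist_torque": the same for the moment, N m; "opening": finger opening in m; "grasp_force": force on a finger pad.
Only numpy, scipy, OpenCV 4.12 (cv2) and the standard library are available. Lean on these libraries where they do the work, as an engineer would, in place of code of your own. Each camera call takes 0.05 s, during which the arm holds its last target. There are 200 camera calls.

### The job

Tidy up after a rekeying job. First clear the ear defenders from in front of the blue parts case by hanging them over the bar of the steel stand, with one ear cup on each side of the bar, and let go of them. Then press the red button on the case to release its hidden spring drawer, put every lock cylinder that lies about, on the worktop or on top of the case, into the drawer, and push the drawer fully home until it latches shut; leave the tin, the spanner and the screwdriver alone.

Things in the scene. Friction and masses are not known exactly. Their poses are not given: they have to be found in the camera images.
- headset_grip (a point): Ear defenders: centre of the grey padded grip block on top of the headband, 46 (x) x 24 (y) x 18 (z) mm, 128 mm above the cups' flat undersides; z up when standing. Its underside, 9 mm below, rests on the bar. Thin black band arches in the x-z plane; yellow-black ear cups span 42 to 85 mm to either side along x, 56 mm wide along y, 66 mm tall. 0.22 kg, loose; both ways round are the same.
- rail_mid (a point): Fixed steel stand with a horizontal bar: middle of the bar, on its axis, 145 mm above the worktop. Bar round, radius 7 mm, 170 mm long along y, a post at each end; below it only thin feet, 90 mm long along x, under the posts. z up.
- drawer (a joint): Slide of the blue case's hidden drawer: 0 latched shut, 0.132 m fully open (to the case's -x, the robot's side). A spring drives it out gently in about 1 s, 6 N when shut, 2 N when open. It can be pushed 5 mm deeper than shut (to -0.005); pushed past 0 with about 10 N, a catch snaps in by itself and holds it at 0.
- drawer_in (a point): Drawer: centre of its inner floor, 13 mm above the worktop, moving with it. -x towards its front (the way it opens), y across, z up. Inside 128 mm along x, 160 mm along y, walls 39 mm above this floor. Fully open, the whole inside lies in front of the case. The blue case (fixed, 156 x 210 x 67 mm high) has its ceiling 46 mm above this floor: what stands higher jams.
- drawer_front (a point): Centre of the outer face of the drawer's flat aluminium front panel (204 mm wide, 46 mm high, no handle), 33 mm above the worktop; same axes as the drawer, moves with it. Push here towards +x to shut the drawer.
- release_top (a point): Centre of the top of the round red push button (28 mm diameter) on the roof of the blue case, near its front left corner; 83 mm above the worktop when up. Moves straight down.
- release (a joint): Travel of the red button: 0 up, 0.011 m fully down. The catch lets go of the drawer at about 0.006 to 0.008; about 4 N, 5 N fully down. It springs back up by itself.
- cyl1_mid (a point): Brass euro lock cylinder lying on its side: 64 mm long (its y), 30 mm wide (along its z, which lies level), 17 mm high as it lies; 0.22 kg, loose. This point is its middle, about 7 mm above what it lies on. The small cam in the middle of one long side may be ignored. If stood up on its edge it is 30 mm high and 17 mm wide. May be absent.
- cyl2_mid (a point): Nickel (silver) euro lock cylinder lying on its side: 64 mm long (its y), 30 mm wide (along its z, which lies level), 17 mm high as it lies; 0.22 kg, loose. This point is its middle, about 7 mm above what it lies on. The small cam in the middle of one long side may be ignored. If stood up on its edge it is 30 mm high and 17 mm wide. May be absent.
- cyl3_mid (a point): Brass euro lock cylinder lying on its side: 64 mm long (its y), 30 mm wide (along its z, which lies level), 17 mm high as it lies; 0.22 kg, loose. This point is its middle, about 7 mm above what it lies on. The small cam in the middle of one long side may be ignored. If stood up on its edge it is 30 mm high and 17 mm wide. May be absent.
- cyl4_mid (a point): Nickel (silver) euro lock cylinder lying on its side: 64 mm long (its y), 30 mm wide (along its z, which lies level), 17 mm high as it lies; 0.22 kg, loose. This point is its middle, about 7 mm above what it lies on. The small cam in the middle of one long side may be ignored. If stood up on its edge it is 30 mm high and 17 mm wide. May be absent.
- machine_corner (a point): Fixed key-cutting machine: front left corner of its orange chip tray, which juts out 174 to 200 mm above the worktop. From here the tray's front edge runs to the right, coming 0.3 m nearer (-x) per m of -y; the machine's cream body stands below and behind it, its left side reaching 0.1 m further left (+y) than this point. Keep wrist and gripper clear of it.
- pin_tin: Bystander: round tin with a teal lid, 70 mm diameter, 24 mm tall; origin at the centre of its underside.
- spanner: Bystander: steel open spanner lying flat, 32 x 176 x 8 mm, length along its y; origin at the centre of its underside.
- screwdriver_red: Bystander: red-handled screwdriver lying flat, 26 x 201 x 26 mm, length along its y; origin at the centre of its underside.

How it is judged:
By the outcome, as a careful person would: the job done as asked, in the order asked, and still so for the second after the job is handed in, with the robot touching nothing.
Of cyl1, cyl2, cyl3, cyl4 only 2 to 4 are there at a start; the rules pass over those that are not, and their reading is None.
At some moment in a run one of cyl2, cyl4 may be knocked a few centimetres aside while the robot is not near it.
It also fails if it takes over 210 s, if anything falls off the work surface, if the arm or the gripper's body presses on something with over 40 N, if the wrist force passes 120 N, or if a joint passes its speed limit or range.

## Working session

There is one attempt and no reset: what is moved stays moved. The work goes in short steps, Python scripts to look and compute and a tool call to move; the robot and the scene stay as the last step left them, time stands still between calls to the robot, and variables do not carry over. Pictures are saved under pics/ and viewed, at most 14 in all, crops included, and the job is handed in when it is done.

Besides the shell and the picture viewer there is one more tool, called after "Emit:" by a JSON object that holds its "fn" and its "kwargs", one argument or row to a line. jog_arm: Moves the arm, as the interface text tells. Its arguments: {"type":"object","properties":{"increments":{"type":"array"},"newtons":{"type":"number"}},"required":["increments"]}

```bash
mkdir -p pics; cat > h.py <<'E'
import numpy as np, cv2
from bench import r, vision
from scipy.spatial.transform import Rotation as R
def cam(n, st=None):
    p=vision.camera_params(n); K=np.array(p['K']);D=np.array(p['D'],float)
    if 'mount' in p:
        st=st or r.state(); q=st['ee_rot']; T=np.eye(4); T[:3,:3]=R.from_quat([q[1],q[2],q[3],q[0]]).as_matrix(); T[:3,3]=st['ee_pos']
        M=T@np.array(p['mount']); return K,D,M[:3,3],M[:3,:3]
    return K,D,np.array(p['origin']),np.array(p['rotation']).reshape(3,3)
def snap(n,f):
    c=cam(n); im=vision.get_image(n); cv2.imwrite('pics/'+f+'.png',im[:,:,::-1]); return im,c
def ray(c,uv):
    K,D,o,Rm=c; p=cv2.undistortPoints(np.array([[uv]],float),K,D)[0,0]
    d=Rm@np.array([p[0],p[1],1]); return o,d/np.linalg.norm(d)
def onz(c,uv,z):
    o,d=ray(c,uv); return o+d*(z-o[2])/d[2]
def tri(c1,u1,c2,u2):
    o1,d1=ray(c1,u1);o2,d2=ray(c2,u2)
    s=np.linalg.lstsq(np.c_[d1,-d2],o2-o1,rcond=None)[0]
    a=o1+s[0]*d1;b=o2+s[1]*d2; return (a+b)/2,np.linalg.norm(a-b)
def proj(c,X):
    K,D,o,Rm=c; return cv2.projectPoints(((np.atleast_2d(X)-o)@Rm),np.zeros(3),np.zeros(3),K,D)[0][:,0]
E
python3 - <<'E'
from h import *
np.set_printoptions(precision=4,suppress=True)
for n in ['scene','side','wrist']:
    im,c=snap(n,n+'0'); print(n,c[2],c[3].tolist(),c[0][0,0])
s=r.state();print(s['ee_pos'],s['ee_rot'],s['opening'],r.hold_point_z)
E
```

```text
Traceback (most recent call last):
  File "h.py", line 11, in snap
    c=cam(n); im=vision.get_image(n); cv2.imwrite('pics/'+f+'.png',im[:,:,::-1]); return im,c
  File "h.py", line 9, in cam
    return K,D,np.array(p['origin']),np.array(p['rotation']).reshape(3,3)
                                     ~~~~~~~~~~~~~~~~~~~~~~~~~~~~~~~^^^^^
ValueError: cannot reshape array of size 4 into shape (3,3)
```

Rotation is a quaternion [w,x,y,z].

```bash
sed -i "s/np.array(p\['rotation'\]).reshape(3,3)/R.from_quat(np.roll(p['rotation'],-1)).as_matrix()/" h.py
python3 - <<'E'
from h import *
np.set_printoptions(precision=4,suppress=True)
for n in ['scene','side','wrist']:
    im,c=snap(n,n+'0'); print(n,c[2],c[3].tolist(),c[0][0,0])
s=r.state();print(s['ee_pos'],s['ee_rot'],s['opening'],r.hold_point_z)
E
```

```text
scene [ 0.2657 -0.3001  0.813 ] [[0.8693676003537568, -0.38726257811065146, 0.3069652603312665], [-0.4940200940998646, -0.6660047713204392, 0.5589112552131783], [-0.012005085618671502, -0.6375463435496287, -0.770318465146583]] 418.8433325978026
side [ 0.6017 -0.789   0.9614] [[0.9978318687851102, 0.024627457076959878, -0.06103318765014065], [0.0623678266252294, -0.6499994668588278, 0.7573710763458591], [-0.021019415759247668, -0.7595355037397279, -0.6501261436982655]] 501.7870067215911
wrist [ 0.2934 -0.5005  0.3741] [[0.3847182381702857, -0.8781515741691844, -0.28432673107418793], [-0.923033608211928, -0.366316161138736, -0.11756457034262906], [-0.0009139641233189635, 0.3076723628679732, -0.951491924188964]] 351.7812932803944
[ 0.2206 -0.5308  0.231 ] [-0.0004  0.9807  0.1956 -0.0001] 0.08546247568748197 0.0187
```

View pics/scene0.png

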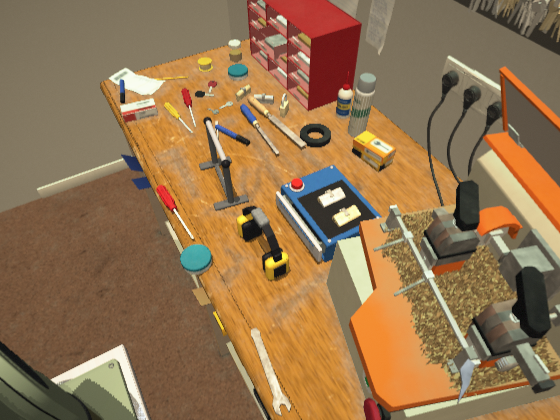

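View pics/side0.png

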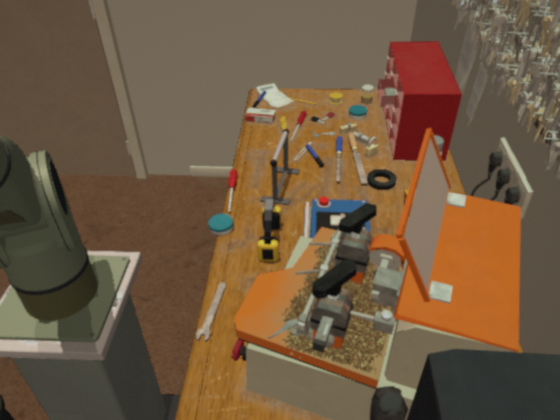

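Scene shows: the headset's grip at about (260,218), its cups at (248,223) and (275,263). The bar runs from (209,123) to (232,200), the button is at (297,184), and two pale objects lie on the case at (332,197) and (346,214). I'll zoom in.

```bash
python3 - <<'E'
from h import *
im=cv2.imread('pics/scene0.png'); a=cv2.resize(im[100:290,180:400],None,fx=3.6,fy=3.15,interpolation=2); cv2.imwrite('pics/scz.png',cv2.resize(im[100:290,180:400],(694,600),interpolation=2))
c=cam('scene');np.set_printoptions(precision=3,suppress=True)
for n,uv,z in [('btn',(297,184),.083),('o1',(332,197),.075),('o2',(346,214),.075),('grip',(260,218),.128),('r1',(209,123),.145),('s1',(240,95),.01),('s2',(285,103),.01),('s3',(268,98),.01),('tin',(196,258),.024),('tbl',(232,200),0),('redbot',(373,408),.01)]: print(n,onz(c,uv,z))
E
```

```text
btn [0.643 0.296 0.083]
o1 [0.696 0.224 0.075]
o2 [0.695 0.164 0.075]
grip [0.5   0.213 0.128]
r1 [0.529 0.542 0.145]
s1 [0.728 0.796 0.01 ]
s2 [0.833 0.683 0.01 ]
s3 [0.799 0.734 0.01 ]
tin [0.356 0.26  0.024]
tbl [0.509 0.399 0.   ]
redbot [ 0.51  -0.192  0.01 ]
```

View pics/scz.png

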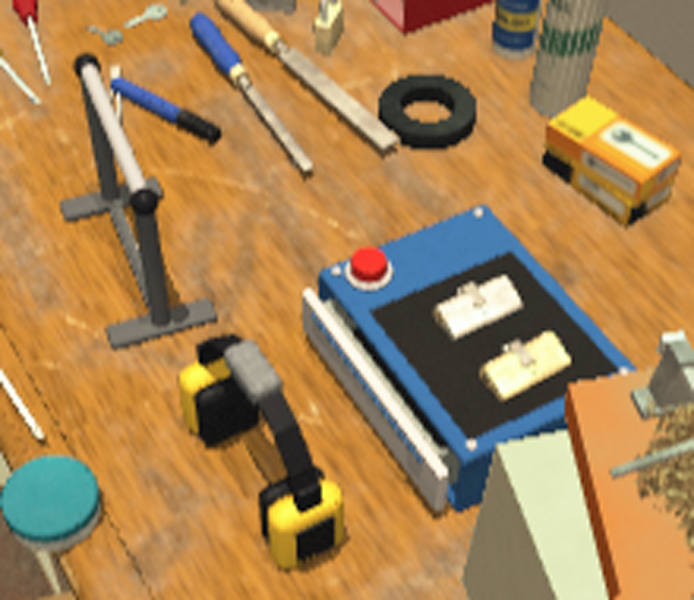

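```bash
python3 - <<'E'
from h import *
c=cam('scene');s=cam('side');np.set_printoptions(precision=3,suppress=True)
Z=lambda u,v:(180+u*220/694,100+v*190/600)
g=onz(c,Z(252,368),.137);print('grip',g,proj(s,g))
a=onz(c,Z(205,395),.06);b=onz(c,Z(303,505),.06);print('cups',a,b,np.arctan2(*(a-b)[1::-1]))
a=onz(c,Z(88,62),.145);b=onz(c,Z(145,198),.145);print('bar',a,b,(a+b)/2,np.degrees(np.arctan2(*(a-b)[1::-1])),np.linalg.norm(a-b),proj(s,a),proj(s,b))
for n,uv,z in [('fl top',Z(305,293),.056),('fr',Z(440,475),.056),('blue BL',Z(480,210),.067),('blue FL',Z(325,275),.067),('tray corner?',Z(570,385),.2),('tray2',(353,320),.2),('tray3',(368,408),.2)]: print(n,onz(c,uv,z))
for uv in [(312,230),(238,305),(387,385)]: print('side tray',onz(s,uv,.2))
w=cam('wrist');print(proj(w,[[.5,.2,.1]]))
E
```

```text
grip [0.499 0.21  0.137] [[267.111 203.862]]
cups [0.484 0.263 0.06 ] [0.499 0.144 0.06 ] 1.695936646638117
bar [0.532 0.556 0.145] [0.504 0.387 0.145] [0.518 0.471 0.145] 80.68585124295318 0.17186825608926537 [[286.075 130.95 ]] [[273.475 162.226]]
fl top [0.598 0.317 0.056]
fr [0.595 0.12  0.056]
blue BL [0.761 0.316 0.067]
blue FL [0.616 0.317 0.067]
tray corner? [0.634 0.056 0.2  ]
tray2 [ 0.505 -0.098  0.2  ]
tray3 [ 0.446 -0.214  0.2  ]
side tray [0.615 0.045 0.2  ]
side tray [ 0.474 -0.174  0.2  ]
side tray [ 0.74  -0.329  0.2  ]
[[4021.566 3662.185]]
```

View pics/wrist0.png

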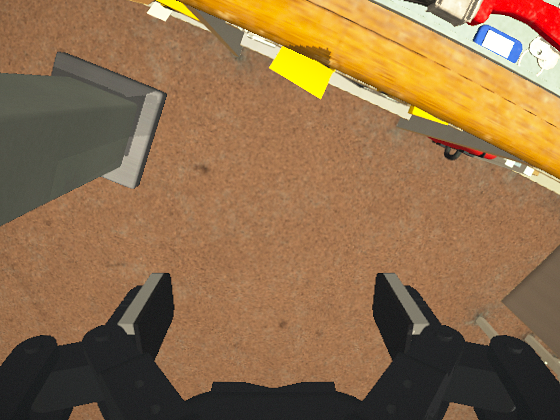

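The wrist view shows floor, the bench edge and the open fingers only. I'm writing a planner that turns waypoints into rows.

```bash
cat >> h.py <<'E'
def Rdown(yaw):
    c,s=np.cos(yaw),np.sin(yaw); return np.array([[c,s,0],[s,-c,0],[0,0,-1.]])
def plan(wps,step=45,turn=.13,start=None):
    "wps: (x,y,z,yawdeg[,step]); prints rows in tool axes"
    st=r.state(); p=np.array(st['ee_pos']) ; M=R.from_quat(np.roll(st['ee_rot'],-1)).as_matrix()
    if start is not None: p=np.array(start[:3]);M=Rdown(np.radians(start[3]))
    for w in wps:
        sp=w[4] if len(w)>4 else step
        q=np.array(w[:3]);Mt=Rdown(np.radians(w[3])); rv=R.from_matrix(M.T@Mt).as_rotvec()
        n=max(1,int(np.ceil(max(np.linalg.norm(q-p)*1000/sp,np.linalg.norm(rv)/turn))))
        out=[]
        for i in range(n):
            d=M.T@(q-p)/(n-i)*1000; d=np.round(d,1 if sp<20 else 0); a=np.round(R.from_matrix(M.T@Mt).as_rotvec()/(n-i),3)
            out.append('{'+','.join(f'"{k}":{v:g}' for k,v in zip(['x','y','z','ax','ay','az'],[*d,*a]) if v)+'}')
            p=p+M@d/1000; M=M@R.from_rotvec(a).as_matrix()
        print(n,'['+','.join(out)+']')
E
python3 - <<'E'
from h import *
plan([(.2,-.40,.34,35),(.36,-.23,.36,60),(.43,0,.36,80),(.46,.17,.36,96)])
E
```

```text
4 [{"x":8,"y":-32,"z":-27,"az":-0.054},{"x":9,"y":-32,"z":-27,"az":-0.054},{"x":11,"y":-31,"z":-27,"az":-0.055},{"x":13,"y":-31,"z":-28,"ax":-0.001,"az":-0.054}]
6 [{"x":38,"y":-8,"z":-3,"az":-0.073},{"x":39,"y":-5,"z":-3,"az":-0.073},{"x":39,"y":-2,"z":-3,"az":-0.073},{"x":39,"y":1,"z":-4,"az":-0.072},{"x":39,"y":3,"z":-3,"az":-0.073},{"x":38,"y":6,"z":-4,"az":-0.072}]
6 [{"x":39,"y":-9,"az":-0.058},{"x":39,"y":-7,"az":-0.058},{"x":40,"y":-4,"az":-0.058},{"x":40,"y":-2,"az":-0.058},{"x":40,"az":-0.059},{"x":40,"y":2,"az":-0.058}]
4 [{"x":43,"az":-0.07},{"x":43,"y":3,"az":-0.07},{"x":43,"y":6,"az":-0.07},{"x":42,"y":9,"az":-0.07}]
```

Emit:
{"fn": "jog_arm", "kwargs": {
  "increments": [
    {"x": 8, "y": -32, "z": -27, "az": -0.054},
    {"x": 9, "y": -32, "z": -27, "az": -0.054},
    {"x": 11, "y": -31, "z": -27, "az": -0.055},
    {"x": 13, "y": -31, "z": -28, "az": -0.054},
    {"x": 38, "y": -8, "z": -3, "az": -0.073},
    {"x": 39, "y": -5, "z": -3, "az": -0.073},
    {"x": 39, "y": -2, "z": -3, "az": -0.073},
    {"x": 39, "y": 1, "z": -4, "az": -0.072},
    {"x": 39, "y": 3, "z": -3, "az": -0.073},
    {"x": 38, "y": 6, "z": -4, "az": -0.072}
  ]
}}

```text
invalid input
```

Emit:
{"fn": "jog_arm", "kwargs": {
  "increments": [
    {"x": 39, "y": -9, "az": -0.058},
    {"x": 39, "y": -7, "az": -0.058},
    {"x": 40, "y": -4, "az": -0.058},
    {"x": 40, "y": -2, "az": -0.058},
    {"x": 40, "az": -0.059},
    {"x": 40, "y": 2, "az": -0.058},
    {"x": 43, "az": -0.07},
    {"x": 43, "y": 3, "az": -0.07},
    {"x": 43, "y": 6, "az": -0.07},
    {"x": 42, "y": 9, "az": -0.07},
    {}
  ]
}}

```text
invalid input
```

```bash
python3 - <<'E'
from h import *
im,c=snap('wrist','w1');s=r.state();print(s['ee_pos'],s['ee_rot'],s['force'],s['qpos']);print(proj(c,[[.499,.21,.137],[.497,.21,.06],[.518,.471,.145],[.643,.296,.083]]))
E
```

```text
[ 0.22058146 -0.53082947  0.23100643] [-3.36668004e-04  9.80676492e-01  1.95636140e-01 -7.29891147e-05] [ 0.36181161 -0.19193924  0.00070334] [ 1.13528792  0.70685917 -0.02764546  1.48483259  0.0220186   0.95089262
 -0.0755258 ]
[[ 14070.60244284  12503.38232362]
 [  1511.95692476   1357.85938616]
 [361582.88641515 278317.35666297]
 [ 21123.57074321  24109.45360958]]
```

View pics/w1.png

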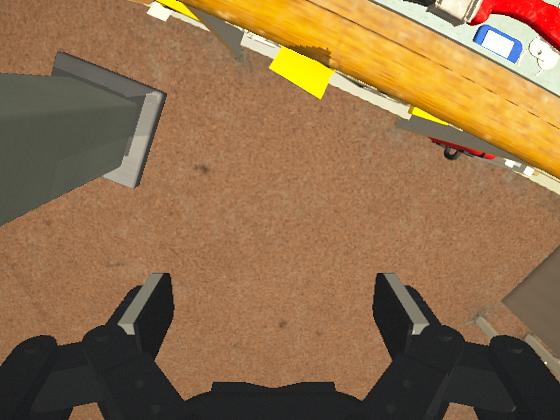

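The calls were refused, so the arm and the picture haven't changed. Rows probably need every key.

Emit:
{"fn": "jog_arm", "kwargs": {
  "increments": [
    {"x": 8, "y": -32, "z": -27, "ax": 0, "ay": 0, "az": -0.054, "claw": 1},
    {"x": 9, "y": -32, "z": -27, "ax": 0, "ay": 0, "az": -0.054, "claw": 1},
    {"x": 11, "y": -31, "z": -27, "ax": 0, "ay": 0, "az": -0.055, "claw": 1},
    {"x": 13, "y": -31, "z": -28, "ax": 0, "ay": 0, "az": -0.054, "claw": 1}
  ]
}}

```text
time_s: 0.7
ee_pos: [0.1991, -0.3988, 0.341]
ee_rot: [-0.0, 0.953, 0.302, -0.0]
force: [0.9, -0.5, 1.1]
opening: 0.0854
grasp_force: 0.0
```

```bash
sed -i 's/ if v)+/)+f'"',\"claw\":{claw:g}'"'+/; s/def plan(wps,step=45,turn=.13,start=None)/def plan(wps,claw=1,step=45,turn=.13,start=None)/' h.py; grep -n "claw" h.py
```

```text
25:def plan(wps,claw=1,step=45,turn=.13,start=None):
36:            out.append('{'+','.join(f'"{k}":{v:g}' for k,v in zip(['x','y','z','ax','ay','az'],[*d,*a]))+f',"claw":{claw:g}'+'}')
```

Emit:
{"fn": "jog_arm", "kwargs": {
  "increments": [
    {"x": 38, "y": -8, "z": -3, "ax": 0, "ay": 0, "az": -0.073, "claw": 1},
    {"x": 39, "y": -5, "z": -3, "ax": 0, "ay": 0, "az": -0.073, "claw": 1},
    {"x": 39, "y": -2, "z": -3, "ax": 0, "ay": 0, "az": -0.073, "claw": 1},
    {"x": 39, "y": 1, "z": -4, "ax": 0, "ay": 0, "az": -0.072, "claw": 1},
    {"x": 39, "y": 3, "z": -3, "ax": 0, "ay": 0, "az": -0.073, "claw": 1},
    {"x": 38, "y": 6, "z": -4, "ax": 0, "ay": 0, "az": -0.072, "claw": 1}
  ]
}}

```text
time_s: 1.45
ee_pos: [0.3606, -0.2289, 0.3604]
ee_rot: [-0.0, 0.866, 0.501, -0.0]
force: [-0.2, -0.3, -0.4]
opening: 0.0854
grasp_force: 0.0
```

Emit:
{"fn": "jog_arm", "kwargs": {
  "increments": [
    {"x": 39, "y": -9, "z": 0, "ax": 0, "ay": 0, "az": -0.058, "claw": 1},
    {"x": 39, "y": -7, "z": 0, "ax": 0, "ay": 0, "az": -0.058, "claw": 1},
    {"x": 40, "y": -4, "z": 0, "ax": 0, "ay": 0, "az": -0.058, "claw": 1},
    {"x": 40, "y": -2, "z": 0, "ax": 0, "ay": 0, "az": -0.058, "claw": 1},
    {"x": 40, "y": 0, "z": 0, "ax": 0, "ay": 0, "az": -0.059, "claw": 1},
    {"x": 40, "y": 2, "z": 0, "ax": 0, "ay": 0, "az": -0.058, "claw": 1},
    {"x": 43, "y": 0, "z": 0, "ax": 0, "ay": 0, "az": -0.07, "claw": 1},
    {"x": 43, "y": 3, "z": 0, "ax": 0, "ay": 0, "az": -0.07, "claw": 1},
    {"x": 43, "y": 6, "z": 0, "ax": 0, "ay": 0, "az": -0.07, "claw": 1},
    {"x": 42, "y": 9, "z": 0, "ax": 0, "ay": 0, "az": -0.07, "claw": 1},
    {"x": 0, "y": 0, "z": 0, "ax": 0, "ay": 0, "az": 0, "claw": 1}
  ]
}}

```text
time_s: 2.82
ee_pos: [0.4593, 0.1721, 0.3599]
ee_rot: [-0.001, 0.667, 0.745, 0.0]
force: [-0.0, -1.6, -1.0]
opening: 0.0854
grasp_force: 0.0
```

```bash
python3 - <<'E'
from h import *
im,c=snap('wrist','w1');s=r.state();print(s['ee_pos'],s['ee_rot'],s['force'],s['qpos']);print(proj(c,[[.499,.21,.137],[.497,.21,.06],[.518,.471,.145],[.643,.296,.083]]))
E
```

```text
[0.45940338 0.17029837 0.35997929] [-3.10407620e-04  6.68375960e-01  7.43823521e-01 -2.24725770e-04] [-0.2228972   0.23282674 -0.10488265] [-0.12168565  0.47158378 -0.51360506  1.52643892  0.24058803  1.20758012
 -0.56768539]
[[ 315.0976276   141.37100194]
 [ 306.38520098  133.39358977]
 [ 376.83438287 -145.95479051]
 [ 443.2671104    76.30512288]]
```

View pics/w1.png

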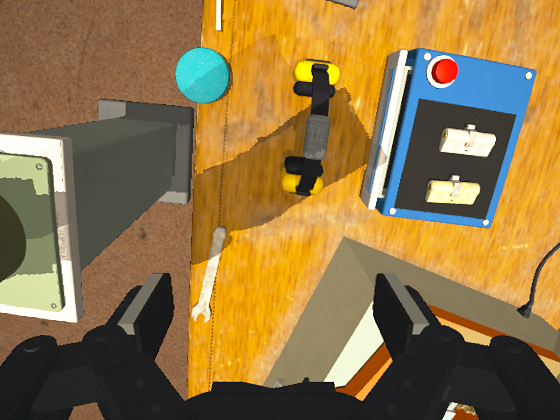

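Wrist view: grip at (317,137), cups at (318,80) and (304,178), button at (446,70), silver cylinder at (467,141), brass cylinder at (453,190). The spanner and tin are off to the left.

```bash
python3 - <<'E'
from h import *
c=cam('wrist');np.set_printoptions(precision=4,suppress=True)
im=cv2.imread('pics/w1.png')
hsv=cv2.cvtColor(im,cv2.COLOR_BGR2HSV)
def comps(m,lo,roi):
    m=m.astype(np.uint8);k=np.zeros_like(m);k[roi[1]:roi[3],roi[0]:roi[2]]=m[roi[1]:roi[3],roi[0]:roi[2]]
    cs,_=cv2.findContours(k,0,2); return [cv2.minAreaRect(x) for x in cs if cv2.contourArea(x)>lo]
gr=(hsv[...,1]<60)&(hsv[...,2]>60)&(hsv[...,2]<150)
for q in comps(gr,150,(295,100,340,170)):
    b=cv2.boxPoints(q);P=np.array([onz(c,x,.137) for x in b]);print('grip',q,P.mean(0),[(np.linalg.norm(P[i]-P[i-1]),np.degrees(np.arctan2(*(P[i]-P[i-1])[1::-1]))) for i in (1,2)])
cy=(hsv[...,2]>165)&~((hsv[...,0]>95)&(hsv[...,1]>90))
for q in comps(cy,300,(422,105,510,215)):
    b=cv2.boxPoints(q);P=np.array([onz(c,x,.084) for x in b]);print('cyl',q,P.mean(0),[(np.linalg.norm(P[i]-P[i-1]),np.degrees(np.arctan2(*(P[i]-P[i-1])[1::-1]))) for i in (1,2)])
for q in comps((hsv[...,1]>150)&((hsv[...,0]<8)|(hsv[...,0]>172)),100,(400,40,500,110)): print('btn',q,onz(c,q[0],.083))
s=cam('scene');w=c
Z=lambda u,v:(180+u*220/694,100+v*190/600)
print('grip tri',tri(w,(317,137),s,Z(252,368)))
print('yellow cups',onz(c,(318,71),.06),onz(c,(301,185),.06))
print('front panel',[onz(c,x,.056) for x in [(402,52),(369,207)]])
E
```

```text
grip ((316.0499572753906, 136.64999389648438), (22.910259246826172, 44.830570220947266), 8.130102157592773) [0.4996 0.2124 0.137 ] [(np.float64(0.04565867495486399), np.float64(89.37872817983288)), (np.float64(0.023378043066621817), np.float64(-1.41306238949523))]
cyl ((453.2241516113281, 192.1896514892578), (51.44049072265625, 21.962038040161133), 3.3664608001708984) [0.6899 0.1592 0.084 ] [(np.float64(0.028513462425008563), np.float64(100.49541820738685)), (np.float64(0.06783467520246834), np.float64(3.2812710304976567))]
cyl ((502.0, 191.0), (46.0, 14.0), 90.0) [0.7547 0.1676 0.084 ] [(np.float64(0.018910666029434014), np.float64(6.931859712749327)), (np.float64(0.06240386786839298), np.float64(-72.00053291736913))]
cyl ((468.1948547363281, 142.31094360351562), (52.72709274291992, 24.032855987548828), 6.581944942474365) [0.6927 0.2228 0.084 ] [(np.float64(0.028613294132673807), np.float64(97.00582566778355)), (np.float64(0.06780143530949836), np.float64(1.2797601900320006))]
btn ((444.5, 71.0), (24.0, 25.0), 90.0) [0.6437 0.2993 0.083 ]
grip tri (array([0.5006, 0.2123, 0.1338]), np.float64(0.0009789866588188214))
yellow cups [0.5013 0.2824 0.06  ] [0.4993 0.1414 0.06  ]
front panel [array([0.5991, 0.3168, 0.056 ]), array([0.5947, 0.1202, 0.056 ])]
```

```bash
python3 - <<'E'
from h import *
plan([(.5,.212,.2,89),(.5,.212,.119,89,30)])
E
```

```text
4 [{"x":9,"y":11,"z":40,"ax":-0,"ay":-0,"az":0.031,"claw":1},{"x":10,"y":11,"z":40,"ax":-0,"ay":-0,"az":0.031,"claw":1},{"x":10,"y":11,"z":40,"ax":-0,"ay":-0,"az":0.031,"claw":1},{"x":10,"y":10,"z":40,"ax":-0.001,"ay":-0,"az":0.031,"claw":1}]
3 [{"x":0,"y":0,"z":27,"ax":0,"ay":-0,"az":0,"claw":1},{"x":0,"y":0,"z":27,"ax":0,"ay":-0,"az":0,"claw":1},{"x":0,"y":0,"z":27,"ax":0,"ay":-0,"az":0,"claw":1}]
```

Emit:
{"fn": "jog_arm", "kwargs": {
  "increments": [
    {"x": 9, "y": 11, "z": 40, "ax": 0, "ay": 0, "az": 0.031, "claw": 1},
    {"x": 10, "y": 11, "z": 40, "ax": 0, "ay": 0, "az": 0.031, "claw": 1},
    {"x": 10, "y": 11, "z": 40, "ax": 0, "ay": 0, "az": 0.031, "claw": 1},
    {"x": 10, "y": 10, "z": 40, "ax": 0, "ay": 0, "az": 0.031, "claw": 1},
    {"x": 0, "y": 0, "z": 27, "ax": 0, "ay": 0, "az": 0, "claw": 1},
    {"x": 0, "y": 0, "z": 27, "ax": 0, "ay": 0, "az": 0, "claw": 1},
    {"x": 0, "y": 0, "z": 27, "ax": 0, "ay": 0, "az": 0, "claw": 1},
    {"x": 0, "y": 0, "z": 0, "ax": 0, "ay": 0, "az": 0, "claw": 1}
  ]
}}

```text
time_s: 3.88
ee_pos: [0.4998, 0.2098, 0.1184]
ee_rot: [-0.0, 0.714, 0.7, -0.001]
force: [-0.4, 0.3, 1.6]
opening: 0.0856
grasp_force: 0.0
```

Emit:
{"fn": "jog_arm", "kwargs": {
  "increments": [
    {"x": 0, "y": 0, "z": 0, "ax": 0, "ay": 0, "az": 0, "claw": 0},
    {"x": 0, "y": 0, "z": 0, "ax": 0, "ay": 0, "az": 0, "claw": 0},
    {"x": 0, "y": 0, "z": 0, "ax": 0, "ay": 0, "az": 0, "claw": 0},
    {"x": 0, "y": 0, "z": 0, "ax": 0, "ay": 0, "az": 0, "claw": 0},
    {"x": 0, "y": 0, "z": 0, "ax": 0, "ay": 0, "az": 0, "claw": 0},
    {"x": 0, "y": 0, "z": 0, "ax": 0, "ay": 0, "az": 0, "claw": 0},
    {"x": 0, "y": 0, "z": 0, "ax": 0, "ay": 0, "az": 0, "claw": 0},
    {"x": 0, "y": 0, "z": 0, "ax": 0, "ay": 0, "az": 0, "claw": 0}
  ],
  "newtons": 40
}}

```text
time_s: 4.88
ee_pos: [0.5005, 0.211, 0.1199]
ee_rot: [0.0, 0.714, 0.7, 0.0]
force: [-0.2, -0.6, 7.8]
opening: 0.0232
grasp_force: 40.2
```

```bash
python3 - <<'E'
from h import *
plan([(.5,.212,.32,89),(.48,.34,.34,89)],claw=0)
E
```

```text
5 [{"x":0,"y":-0,"z":-40,"ax":0,"ay":-0,"az":-0,"claw":0},{"x":0,"y":-0,"z":-40,"ax":0,"ay":-0,"az":-0,"claw":0},{"x":0,"y":-0,"z":-40,"ax":0,"ay":-0,"az":-0.001,"claw":0},{"x":1,"y":-0,"z":-40,"ax":0,"ay":-0,"az":-0,"claw":0},{"x":0,"y":-0,"z":-40,"ax":0.001,"ay":-0,"az":-0.001,"claw":0}]
3 [{"x":43,"y":-8,"z":-7,"ax":-0,"ay":-0,"az":0,"claw":0},{"x":42,"y":-7,"z":-7,"ax":-0,"ay":-0,"az":0,"claw":0},{"x":43,"y":-8,"z":-6,"ax":-0,"ay":-0,"az":0,"claw":0}]
```

Emit:
{"fn": "jog_arm", "kwargs": {
  "increments": [
    {"x": 0, "y": 0, "z": -20, "ax": 0, "ay": 0, "az": 0, "claw": 0},
    {"x": 0, "y": 0, "z": -40, "ax": 0, "ay": 0, "az": 0, "claw": 0},
    {"x": 0, "y": 0, "z": -40, "ax": 0, "ay": 0, "az": 0, "claw": 0},
    {"x": 0, "y": 0, "z": -40, "ax": 0, "ay": 0, "az": 0, "claw": 0},
    {"x": 0, "y": 0, "z": -40, "ax": 0, "ay": 0, "az": 0, "claw": 0},
    {"x": 0, "y": 0, "z": -20, "ax": 0, "ay": 0, "az": 0, "claw": 0},
    {"x": 30, "y": -6, "z": -5, "ax": 0, "ay": 0, "az": 0, "claw": 0},
    {"x": 40, "y": -7, "z": -5, "ax": 0, "ay": 0, "az": 0, "claw": 0},
    {"x": 40, "y": -7, "z": -5, "ax": 0, "ay": 0, "az": 0, "claw": 0},
    {"x": 20, "y": 0, "z": -5, "ax": 0, "ay": 0, "az": 0, "claw": 0},
    {"x": 0, "y": 0, "z": 0, "ax": 0, "ay": 0, "az": 0, "claw": 0}
  ]
}}

```text
time_s: 6.25
ee_pos: [0.4821, 0.3426, 0.3392]
ee_rot: [-0.0, 0.713, 0.701, -0.0]
force: [-0.1, -0.9, -2.8]
opening: 0.0229
grasp_force: 39.9
```

```bash
python3 - <<'E'
from h import *
im,c=snap('wrist','w2');s=r.state();print(s['ee_pos'],s['ee_rot'],s['force'],s['opening'])
print(proj(c,[[.532,.556,.145],[.504,.387,.145],[.50,.34,.34]]))
E
```

```text
[0.48248951 0.34141035 0.33912111] [-4.31100022e-05  7.13526783e-01  7.00627909e-01 -2.47909550e-04] [-0.14870427 -0.68680271 -2.45923798] 0.022957037144363406
[[328.14692082 -68.05138167]
 [295.29449471 132.76071111]
 [312.19861809 281.30333022]]
```

View pics/w2.png

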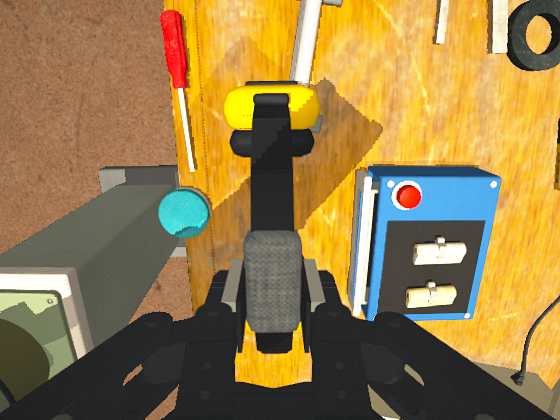

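The headset is held level and centred. The bar shows as a white strip from (313,0) to (298,80).

```bash
python3 - <<'E'
from h import *
c=cam('wrist');np.set_printoptions(precision=4,suppress=True)
im=cv2.imread('pics/w2.png');hsv=cv2.cvtColor(im,cv2.COLOR_BGR2HSV)
m=(hsv[...,1]<50)&(hsv[...,2]>140)
for v in (12,25,40,55,70):
    u=[x for x in range(285,340) if m[v,x]];print(v,min(u),max(u),onz(c,((min(u)+max(u))/2,v),.146), np.linalg.norm(onz(c,(min(u),v),.145)-onz(c,(max(u)+1,v),.145)))
# scene bar, refined
im=cv2.imread('pics/scene0.png');hsv=cv2.cvtColor(im,cv2.COLOR_BGR2HSV);s=cam('scene')
m=((hsv[...,1]<70)&(hsv[...,2]>130)).astype(np.uint8);k=np.zeros_like(m);k[118:165,200:235]=m[118:165,200:235]
cs,_=cv2.findContours(k,0,2);q=max(cs,key=cv2.contourArea)
for v in (125,130,140,150,155):
    u=np.where(k[v])[0];print(v,u.min(),u.max(),onz(s,((u.min()+u.max())/2,v),.147))
E
```

```text
12 300 319 [0.517  0.4904 0.146 ] 0.017500756378431022
25 298 316 [0.5148 0.4798 0.146 ] 0.01674344105853225
40 295 314 [0.5127 0.4673 0.146 ] 0.01777720852517283
55 293 312 [0.5109 0.4547 0.146 ] 0.0179396780675432
70 291 310 [0.5092 0.4419 0.146 ] 0.018111177578770975
125 207 220 [0.5345 0.5264 0.147 ]
130 209 230 [0.5394 0.5006 0.147 ]
140 213 218 [0.5152 0.4706 0.147 ]
150 217 222 [0.5085 0.4324 0.147 ]
155 220 224 [0.5063 0.4133 0.147 ]
```

```bash
python3 - <<'E'
from h import *
plan([(.514,.471,.34,170.8),(.514,.471,.175,170.8,25)],claw=0)
E
```

```text
11 [{"x":12,"y":3,"z":-0,"ax":-0,"ay":-0,"az":-0.13,"claw":0},{"x":11,"y":4,"z":-0,"ax":-0,"ay":-0,"az":-0.13,"claw":0},{"x":11,"y":6,"z":-0,"ax":-0,"ay":-0,"az":-0.13,"claw":0},{"x":10,"y":7,"z":-0,"ax":-0,"ay":-0,"az":-0.13,"claw":0},{"x":9,"y":8,"z":-0,"ax":-0,"ay":-0,"az":-0.13,"claw":0},{"x":8,"y":9,"z":-0,"ax":-0,"ay":-0,"az":-0.13,"claw":0},{"x":7,"y":10,"z":-0,"ax":-0,"ay":-0,"az":-0.13,"claw":0},{"x":5,"y":11,"z":-0,"ax":-0,"ay":-0,"az":-0.13,"claw":0},{"x":4,"y":12,"z":-0,"ax":-0,"ay":-0,"az":-0.129,"claw":0},{"x":2,"y":12,"z":-0,"ax":-0,"ay":-0,"az":-0.13,"claw":0},{"x":0,"y":11,"z":-1,"ax":-0,"ay":-0,"az":-0.129,"claw":0}]
7 [{"x":0,"y":0,"z":24,"ax":-0,"ay":-0,"az":-0,"claw":0},{"x":0,"y":0,"z":24,"ax":-0,"ay":-0,"az":-0,"claw":0},{"x":0,"y":0,"z":23,"ax":-0,"ay":-0,"az":-0,"claw":0},{"x":0,"y":0,"z":24,"ax":-0,"ay":-0,"az":-0,"claw":0},{"x":0,"y":0,"z":23,"ax":-0,"ay":-0,"az":-0,"claw":0},{"x":0,"y":0,"z":24,"ax":-0,"ay":-0,"az":-0,"claw":0},{"x":0,"y":0,"z":23,"ax":-0,"ay":-0,"az":-0,"claw":0}]
```

Emit:
{"fn": "jog_arm", "kwargs": {
  "increments": [
    {"x": 12, "y": 3, "z": 0, "ax": 0, "ay": 0, "az": -0.13, "claw": 0},
    {"x": 11, "y": 4, "z": 0, "ax": 0, "ay": 0, "az": -0.13, "claw": 0},
    {"x": 11, "y": 6, "z": 0, "ax": 0, "ay": 0, "az": -0.13, "claw": 0},
    {"x": 10, "y": 7, "z": 0, "ax": 0, "ay": 0, "az": -0.13, "claw": 0},
    {"x": 9, "y": 8, "z": 0, "ax": 0, "ay": 0, "az": -0.13, "claw": 0},
    {"x": 8, "y": 9, "z": 0, "ax": 0, "ay": 0, "az": -0.13, "claw": 0},
    {"x": 7, "y": 10, "z": 0, "ax": 0, "ay": 0, "az": -0.13, "claw": 0},
    {"x": 5, "y": 11, "z": 0, "ax": 0, "ay": 0, "az": -0.13, "claw": 0},
    {"x": 4, "y": 12, "z": 0, "ax": 0, "ay": 0, "az": -0.129, "claw": 0},
    {"x": 2, "y": 12, "z": 0, "ax": 0, "ay": 0, "az": -0.13, "claw": 0},
    {"x": 0, "y": 11, "z": 0, "ax": 0, "ay": 0, "az": -0.129, "claw": 0},
    {"x": 0, "y": 0, "z": 0, "ax": 0, "ay": 0, "az": 0, "claw": 0}
  ]
}}

```text
time_s: 7.8
ee_pos: [0.5148, 0.4701, 0.3387]
ee_rot: [-0.0, 0.081, 0.997, -0.0]
force: [0.5, -0.0, -3.4]
opening: 0.0233
grasp_force: 39.9
```

```bash
python3 - <<'E'
from h import *
np.set_printoptions(precision=4,suppress=True)
s=r.state();print(s['ee_pos'],s['ee_rot'],s['force'],s['qpos'])
im,c=snap('scene','s2');cv2.imwrite('pics/s2z.png',cv2.resize(im[60:260,120:340,::-1],(660,600),interpolation=2))
plan([(.514,.471,.34,170.8),(.514,.471,.175,170.8,25)],claw=0)
E
```

```text
[0.5148 0.4701 0.3387] [-0.0003  0.0811  0.9967 -0.0002] [ 0.4781 -0.0379 -3.4181] [-0.6182  0.9326 -0.7116  0.6293  0.5566  1.6954  0.3924]
1 [{"x":1,"y":1,"z":-1,"ax":-0,"ay":-0,"az":-0.004,"claw":0}]
7 [{"x":0,"y":0,"z":24,"ax":-0,"ay":-0,"az":-0,"claw":0},{"x":0,"y":0,"z":24,"ax":-0,"ay":-0,"az":-0,"claw":0},{"x":0,"y":0,"z":23,"ax":-0,"ay":-0,"az":-0,"claw":0},{"x":0,"y":0,"z":24,"ax":-0,"ay":-0,"az":-0,"claw":0},{"x":0,"y":0,"z":23,"ax":-0,"ay":-0,"az":-0,"claw":0},{"x":0,"y":0,"z":24,"ax":-0,"ay":-0,"az":-0,"claw":0},{"x":0,"y":0,"z":23,"ax":-0,"ay":-0,"az":-0,"claw":0}]
```

View pics/s2z.png

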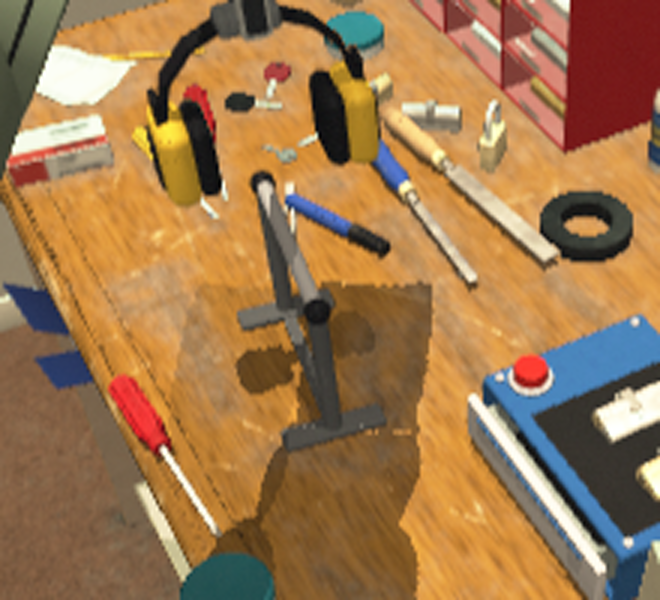

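The headset is aligned above the bar, with one cup on each side of it in the crop (cups at about (180,150) and (350,115), bar from (263,180) to (317,308)). Lowering now.

Emit:
{"fn": "jog_arm", "kwargs": {
  "increments": [
    {"x": 1, "y": 1, "z": 10, "ax": 0, "ay": 0, "az": 0, "claw": 0},
    {"x": 0, "y": 0, "z": 25, "ax": 0, "ay": 0, "az": 0, "claw": 0},
    {"x": 0, "y": 0, "z": 25, "ax": 0, "ay": 0, "az": 0, "claw": 0},
    {"x": 0, "y": 0, "z": 25, "ax": 0, "ay": 0, "az": 0, "claw": 0},
    {"x": 0, "y": 0, "z": 25, "ax": 0, "ay": 0, "az": 0, "claw": 0},
    {"x": 0, "y": 0, "z": 25, "ax": 0, "ay": 0, "az": 0, "claw": 0},
    {"x": 0, "y": 0, "z": 20, "ax": 0, "ay": 0, "az": 0, "claw": 0},
    {"x": 0, "y": 0, "z": 15, "ax": 0, "ay": 0, "az": 0, "claw": 0},
    {"x": 0, "y": 0, "z": 5, "ax": 0, "ay": 0, "az": 0, "claw": 0},
    {"x": 0, "y": 0, "z": 3, "ax": 0, "ay": 0, "az": 0, "claw": 0},
    {"x": 0, "y": 0, "z": 2, "ax": 0, "ay": 0, "az": 0, "claw": 0},
    {"x": 0, "y": 0, "z": 0, "ax": 0, "ay": 0, "az": 0, "claw": 0}
  ]
}}

```text
time_s: 9.35
ee_pos: [0.5138, 0.4716, 0.1596]
ee_rot: [0.0, 0.081, 0.997, 0.0]
force: [0.4, -0.1, -2.1]
opening: 0.0231
grasp_force: 39.9
```

Emit:
{"fn": "jog_arm", "kwargs": {
  "increments": [
    {"x": 0, "y": 0, "z": 2, "ax": 0, "ay": 0, "az": 0, "claw": 0},
    {"x": 0, "y": 0, "z": 2, "ax": 0, "ay": 0, "az": 0, "claw": 0},
    {"x": 0, "y": 0, "z": 1.5, "ax": 0, "ay": 0, "az": 0, "claw": 0},
    {"x": 0, "y": 0, "z": 0, "ax": 0, "ay": 0, "az": 0, "claw": 0}
  ]
}}

```text
time_s: 9.85
ee_pos: [0.5137, 0.4715, 0.1537]
ee_rot: [-0.0, 0.081, 0.997, -0.0]
force: [-1.1, 1.0, -2.8]
opening: 0.0225
grasp_force: 39.9
```

Emit:
{"fn": "jog_arm", "kwargs": {
  "increments": [
    {"x": 0, "y": 0, "z": 1, "ax": 0, "ay": 0, "az": 0, "claw": 0},
    {"x": 0, "y": 0, "z": 1, "ax": 0, "ay": 0, "az": 0, "claw": 0},
    {"x": 0, "y": 0, "z": 0, "ax": 0, "ay": 0, "az": 0, "claw": 0}
  ]
}}

```text
time_s: 10.22
ee_pos: [0.5138, 0.4717, 0.1529]
ee_rot: [0.0, 0.081, 0.997, 0.0]
force: [-2.1, -4.0, 10.8]
opening: 0.0228
grasp_force: 41.4
```

Emit:
{"fn": "jog_arm", "kwargs": {
  "increments": [
    {"x": 0, "y": 0, "z": 0, "ax": 0, "ay": 0, "az": 0, "claw": 0.4},
    {"x": 0, "y": 0, "z": 0, "ax": 0, "ay": 0, "az": 0, "claw": 0.5},
    {"x": 0, "y": 0, "z": 0, "ax": 0, "ay": 0, "az": 0, "claw": 0.6},
    {"x": 0, "y": 0, "z": 0, "ax": 0, "ay": 0, "az": 0, "claw": 0.6},
    {"x": 0, "y": 0, "z": -10, "ax": 0, "ay": 0, "az": 0, "claw": 0.6},
    {"x": 0, "y": 0, "z": -25, "ax": 0, "ay": 0, "az": 0, "claw": 0.6},
    {"x": 0, "y": 0, "z": -45, "ax": 0, "ay": 0, "az": 0, "claw": 0.6},
    {"x": 0, "y": 0, "z": -45, "ax": 0, "ay": 0, "az": 0, "claw": 0.6},
    {"x": 0, "y": 0, "z": -45, "ax": 0, "ay": 0, "az": 0, "claw": 0.6}
  ]
}}

```text
time_s: 11.35
ee_pos: [0.5136, 0.4713, 0.3243]
ee_rot: [0.0, 0.081, 0.997, 0.001]
force: [-0.1, 0.3, -0.0]
opening: 0.0511
grasp_force: 0.0
```

```bash
python3 - <<'E'
from h import *
im,c=snap('scene','s3');cv2.imwrite('pics/s3z.png',cv2.resize(im[60:260,120:340,::-1],(440,400),interpolation=2))
# next: button press pose, fingers closed
plan([(.60,.38,.30,100),(.6437,.2985,.15,100)],claw=0,start=(.5138,.4717,.322,170.8))
E
```

```text
10 [{"x":-10,"y":-8,"z":2,"ax":0,"ay":0,"az":0.124,"claw":0},{"x":-11,"y":-6,"z":2,"ax":0,"ay":0,"az":0.124,"claw":0},{"x":-12,"y":-5,"z":2,"ax":0,"ay":0,"az":0.123,"claw":0},{"x":-12,"y":-4,"z":2,"ax":0,"ay":0,"az":0.124,"claw":0},{"x":-12,"y":-2,"z":2,"ax":0,"ay":0,"az":0.123,"claw":0},{"x":-13,"y":-0,"z":2,"ax":0,"ay":0,"az":0.124,"claw":0},{"x":-12,"y":1,"z":3,"ax":0,"ay":0,"az":0.123,"claw":0},{"x":-12,"y":3,"z":2,"ax":0,"ay":0,"az":0.124,"claw":0},{"x":-12,"y":4,"z":3,"ax":0,"ay":0,"az":0.123,"claw":0},{"x":-12,"y":5,"z":2,"ax":0,"ay":0,"az":0.124,"claw":0}]
4 [{"x":-22,"y":7,"z":37,"ax":0,"ay":0,"az":-0,"claw":0},{"x":-22,"y":7,"z":38,"ax":0,"ay":0,"az":-0,"claw":0},{"x":-22,"y":7,"z":38,"ax":0,"ay":0,"az":-0,"claw":0},{"x":-21,"y":8,"z":37,"ax":0,"ay":0,"az":-0,"claw":0}]
```

View pics/s3z.png

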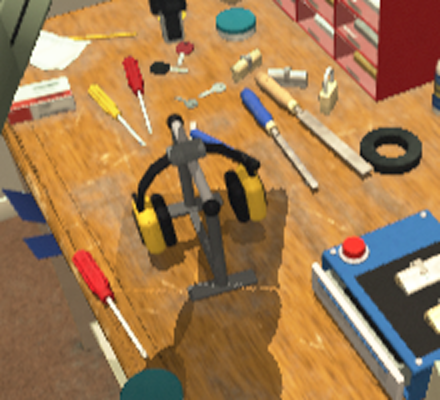

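The headset hangs on the bar with a cup on each side: crop cups at (150,225) and (247,195), grip at (187,150). Next is the button.

Emit:
{"fn": "jog_arm", "kwargs": {
  "increments": [
    {"x": -10, "y": -8, "z": 2, "ax": 0, "ay": 0, "az": 0.124, "claw": 0},
    {"x": -11, "y": -6, "z": 2, "ax": 0, "ay": 0, "az": 0.124, "claw": 0},
    {"x": -12, "y": -5, "z": 2, "ax": 0, "ay": 0, "az": 0.123, "claw": 0},
    {"x": -12, "y": -4, "z": 2, "ax": 0, "ay": 0, "az": 0.124, "claw": 0},
    {"x": -12, "y": -2, "z": 2, "ax": 0, "ay": 0, "az": 0.123, "claw": 0},
    {"x": -13, "y": 0, "z": 2, "ax": 0, "ay": 0, "az": 0.124, "claw": 0},
    {"x": -12, "y": 1, "z": 3, "ax": 0, "ay": 0, "az": 0.123, "claw": 0},
    {"x": -12, "y": 3, "z": 2, "ax": 0, "ay": 0, "az": 0.124, "claw": 0},
    {"x": -12, "y": 4, "z": 3, "ax": 0, "ay": 0, "az": 0.123, "claw": 0},
    {"x": -12, "y": 5, "z": 2, "ax": 0, "ay": 0, "az": 0.124, "claw": 0}
  ]
}}

```text
time_s: 12.65
ee_pos: [0.6, 0.3792, 0.3004]
ee_rot: [-0.0, 0.645, 0.764, 0.0]
force: [0.3, -1.1, -0.1]
opening: 0.0
grasp_force: 0.0
```

Emit:
{"fn": "jog_arm", "kwargs": {
  "increments": [
    {"x": -22, "y": 7, "z": 37, "ax": 0, "ay": 0, "az": 0, "claw": 0},
    {"x": -22, "y": 7, "z": 38, "ax": 0, "ay": 0, "az": 0, "claw": 0},
    {"x": -22, "y": 7, "z": 38, "ax": 0, "ay": 0, "az": 0, "claw": 0},
    {"x": -21, "y": 8, "z": 37, "ax": 0, "ay": 0, "az": 0, "claw": 0},
    {"x": 0, "y": 0, "z": 0, "ax": 0, "ay": 0, "az": 0, "claw": 0}
  ]
}}

```text
time_s: 13.28
ee_pos: [0.6435, 0.2965, 0.148]
ee_rot: [-0.0, 0.644, 0.765, -0.002]
force: [0.1, -0.1, 0.3]
opening: 0.0001
grasp_force: 0.0
```

```bash
python3 - <<'E'
from h import *
im,c=snap('wrist','w4');s=r.state();print(s['ee_pos'],s['opening'])
hsv=cv2.cvtColor(im,cv2.COLOR_RGB2HSV);m=((hsv[...,1]>150)&((hsv[...,0]<8)|(hsv[...,0]>172))).astype(np.uint8)
for x in cv2.findContours(m,0,2)[0]:
    if cv2.contourArea(x)>150: q=cv2.minAreaRect(x);print('btn',q,onz(c,q[0],.083))
print(proj(c,[s['ee_pos'],[.6437,.2985,.083]]))
plan([(.6437,.2985,.095,100)],claw=0)
E
```

```text
[0.64341182 0.29840254 0.14996185] -0.00040940805759294104
btn ((278.0, 214.0), (44.0, 42.0), 90.0) [0.64519439 0.30461431 0.083     ]
[[273.43742617 274.61778543]
 [273.9636272  222.644003  ]]
2 [{"x":0,"y":0,"z":27,"ax":-0,"ay":-0,"az":-0.001,"claw":0},{"x":0,"y":0,"z":28,"ax":-0.001,"ay":-0,"az":-0.001,"claw":0}]
```

Emit:
{"fn": "jog_arm", "kwargs": {
  "increments": [
    {"x": 4, "y": 1, "z": 30, "ax": 0, "ay": 0, "az": 0, "claw": 0},
    {"x": 0, "y": 0, "z": 25, "ax": 0, "ay": 0, "az": 0, "claw": 0},
    {"x": 0, "y": 0, "z": 10, "ax": 0, "ay": 0, "az": 0, "claw": 0},
    {"x": 0, "y": 0, "z": 6, "ax": 0, "ay": 0, "az": 0, "claw": 0},
    {"x": 0, "y": 0, "z": 3, "ax": 0, "ay": 0, "az": 0, "claw": 0},
    {"x": 0, "y": 0, "z": 2, "ax": 0, "ay": 0, "az": 0, "claw": 0},
    {"x": 0, "y": 0, "z": 0, "ax": 0, "ay": 0, "az": 0, "claw": 0}
  ]
}}

```text
time_s: 14.2
ee_pos: [0.644, 0.3031, 0.0744]
ee_rot: [0.0, 0.643, 0.766, 0.001]
force: [0.8, 2.1, 4.0]
opening: -0.0
grasp_force: 2.0
```

Emit:
{"fn": "jog_arm", "kwargs": {
  "increments": [
    {"x": 0, "y": 0, "z": 1, "ax": 0, "ay": 0, "az": 0, "claw": 0},
    {"x": 0, "y": 0, "z": 0, "ax": 0, "ay": 0, "az": 0, "claw": 0},
    {"x": 0, "y": 0, "z": -30, "ax": 0, "ay": 0, "az": 0, "claw": 0},
    {"x": 0, "y": 0, "z": -50, "ax": 0, "ay": 0, "az": 0, "claw": 1},
    {"x": 0, "y": 0, "z": -50, "ax": 0, "ay": 0, "az": 0, "claw": 1},
    {"x": -15, "y": -20, "z": -45, "ax": 0, "ay": 0, "az": 0, "claw": 1},
    {"x": -25, "y": -20, "z": -45, "ax": 0, "ay": 0, "az": 0, "claw": 1},
    {"x": -25, "y": -20, "z": -45, "ax": 0, "ay": 0, "az": 0, "claw": 1},
    {"x": -25, "y": -20, "z": 0, "ax": 0, "ay": 0, "az": 0, "claw": 1},
    {"x": 0, "y": 0, "z": 0, "ax": 0, "ay": 0, "az": 0, "claw": 1}
  ]
}}

```text
time_s: 15.45
ee_pos: [0.5802, 0.198, 0.3385]
ee_rot: [0.001, 0.644, 0.765, -0.0]
force: [0.1, 0.2, 0.1]
opening: 0.0852
grasp_force: 0.0
```

```bash
python3 - <<'E'
from h import *
im,c=snap('wrist','w5');s=r.state();print(s['ee_pos'],s['ee_rot'],s['opening'])
E
```

```text
[0.58036424 0.19932262 0.3380108 ] [ 1.83933647e-04  6.43839044e-01  7.65160858e-01 -3.36098113e-04] 0.08504095075377817
```

View pics/w5.png

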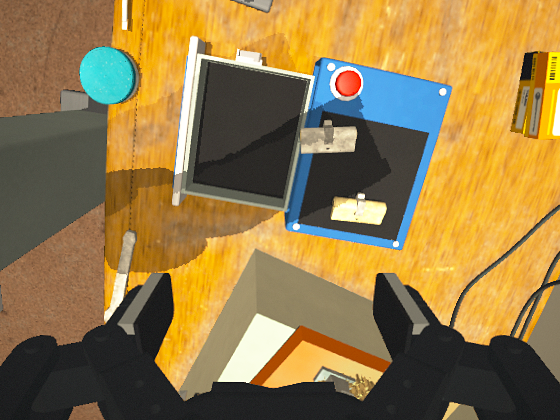

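The drawer is open (inside spans about (190-310, 55-205)). The silver cylinder has shifted to (327,138), brass is at (358,210), and there's an unexpected silver object at (250,58) beside the drawer. I'll zoom in on it.

```bash
python3 - <<'E'
from h import *
np.set_printoptions(precision=4,suppress=True)
im=cv2.imread('pics/w5.png');a=cv2.resize(im[25:265,160:460],(500,400),interpolation=2)
s,cs=snap('scene','s5');b=cv2.resize(s[120:280,220:420,::-1],(500,400),interpolation=2)
cv2.imwrite('pics/z5.png',np.vstack([a[:300],b[:300]]))
c=cam('wrist')
print(onz(c,(250,58),.0085),onz(c,(250,58),.06))
for n,p,z in [('fL',(194,40),.056),('fR',(177,203),.056),('inBL',(313,77),.052),('inFL',(203,55),.052),('inFR',(185,190),.052),('inBR',(289,209),.052)]: print(n,onz(c,p,z))
print(proj(cs,[onz(c,(250,58),.0085),onz(c,(250,58),.06)]))
E
```

```text
[0.5307 0.3175 0.0085] [0.5346 0.3132 0.06  ]
fL [0.4692 0.3223 0.056 ]
fR [0.4694 0.128  0.056 ]
inBL [0.609 0.306 0.052]
inFL [0.4805 0.3083 0.052 ]
inFR [0.477  0.1456 0.052 ]
inBR [0.6114 0.1435 0.052 ]
[[253.4314 215.6303]
 [254.4139 202.4909]]
```

View pics/z5.png

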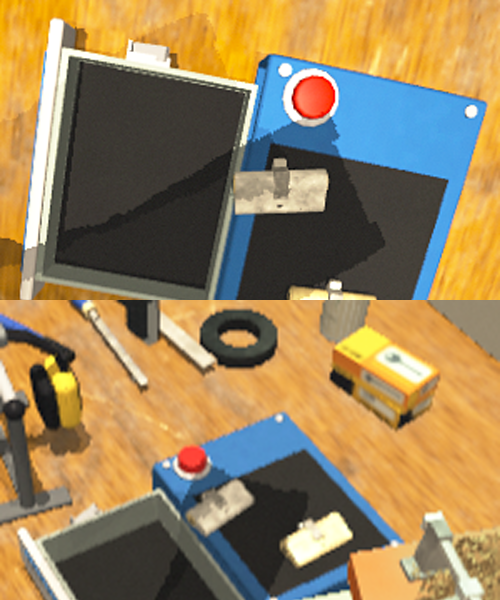

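The extra object is just the catch block on the drawer's side, too small to be a cylinder. Measuring both cylinders, and the machine's near corner for clearance.

```bash
python3 - <<'E'
from h import *
np.set_printoptions(precision=4,suppress=True)
s=r.state();c=cam('wrist');sc=cam('scene')
im=cv2.imread('pics/w5.png');hsv=cv2.cvtColor(im,cv2.COLOR_BGR2HSV)
m=((hsv[...,2]>95)&~((hsv[...,0]>95)&(hsv[...,0]<125)&(hsv[...,1]>90))).astype(np.uint8)
m=cv2.morphologyEx(m,cv2.MORPH_OPEN,np.ones((12,12),np.uint8))
k=np.zeros_like(m);k[112:232,296:400]=m[112:232,296:400]
for x in cv2.findContours(k,0,2)[0]:
    if cv2.contourArea(x)<300: continue
    q=cv2.minAreaRect(x);b=cv2.boxPoints(q);P=np.array([onz(c,y,.082) for y in b]);print('cyl',q,P.mean(0),[(np.linalg.norm(P[i]-P[i-1]),np.degrees(np.arctan2(*(P[i]-P[i-1])[1::-1]))) for i in (1,2)])
print('machine body corner',tri(c,(257,250),sc,(338.5,239)),'tray',tri(c,(300,327),sc,(180+570*220/694,100+385*190/600)))
E
```

```text
cyl ((359.0191650390625, 211.31781005859375), (52.65644454956055, 23.763446807861328), 6.009005546569824) [0.692  0.1644 0.082 ] [(np.float64(0.029754122187530888), np.float64(97.22281133740921)), (np.float64(0.06377351518383427), np.float64(3.8521745847299784))]
cyl ((328.611328125, 140.56036376953125), (25.497650146484375, 55.81683349609375), 87.51044464111328) [0.6373 0.2403 0.082 ] [(np.float64(0.06246502296562497), np.float64(12.731021020767226)), (np.float64(0.02876856162956909), np.float64(-73.73801291365673))]
machine body corner (array([0.5974, 0.0977, 0.1151]), np.float64(0.043060193756138426)) tray (array([0.6364, 0.0635, 0.1871]), np.float64(0.010338027654185957))
```

```bash
python3 - <<'E'
from h import *
np.set_printoptions(precision=4,suppress=True)
c=cam('wrist');sc=cam('scene');Z=lambda u,v:(180+u*220/694,100+v*190/600)
print('w bot',onz(c,(257,250),0),onz(c,(390,300),0), 'scene bot',onz(sc,Z(465,570),0))
print('tops',tri(c,(257,315),sc,Z(500,440)),[onz(c,(257,315),z) for z in (.1,.15,.18)],[onz(sc,Z(500,440),z) for z in (.1,.15,.18)])
im=cv2.imread('pics/w5.png');s=cv2.imread('pics/s5.png')
cv2.imwrite('pics/z6.png',np.hstack([cv2.resize(im[180:400,180:480],(410,300)),cv2.resize(s[180:330,310:460],(300,300),interpolation=2)]))
E
```

```text
w bot [0.5818 0.0554 0.    ] [0.8045 0.0049 0.    ] scene bot [0.5899 0.0737 0.    ]
tops (array([0.5893, 0.0603, 0.17  ]), np.float64(0.002492187937724384)) [array([0.593, 0.012, 0.1  ]), array([0.5895, 0.047 , 0.15  ]), array([0.5874, 0.0679, 0.18  ])] [array([0.6259, 0.0993, 0.1   ]), array([0.6007, 0.0713, 0.15  ]), array([0.5855, 0.0545, 0.18  ])]
```

View pics/z6.png

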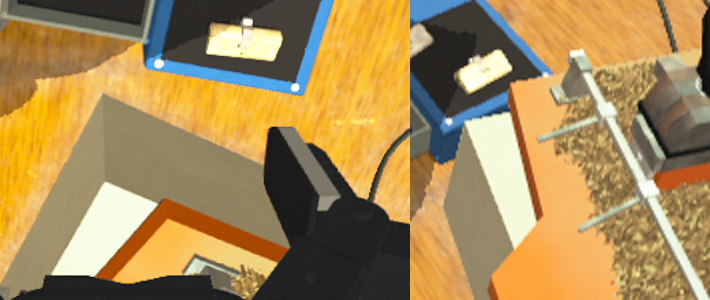

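The machine body is a vertical box with its near corner at (0.588, 0.06), 0.17 high. Both cylinders leave enough clearance. Brass first.

```bash
python3 - <<'E'
from h import *
plan([(.66,.2,.26,183.5),(.691,.162,.17,183.5)],claw=.75)
E
```

```text
12 [{"x":-1,"y":7,"z":6,"ax":-0,"ay":-0,"az":-0.122,"claw":0.75},{"x":-2,"y":6,"z":7,"ax":-0,"ay":-0,"az":-0.122,"claw":0.75},{"x":-3,"y":6,"z":6,"ax":-0,"ay":-0,"az":-0.122,"claw":0.75},{"x":-3,"y":6,"z":7,"ax":-0,"ay":-0,"az":-0.121,"claw":0.75},{"x":-4,"y":5,"z":6,"ax":-0,"ay":-0,"az":-0.122,"claw":0.75},{"x":-5,"y":5,"z":7,"ax":-0,"ay":-0,"az":-0.121,"claw":0.75},{"x":-5,"y":4,"z":6,"ax":-0,"ay":-0,"az":-0.122,"claw":0.75},{"x":-6,"y":3,"z":7,"ax":-0,"ay":-0,"az":-0.121,"claw":0.75},{"x":-6,"y":3,"z":6,"ax":-0,"ay":-0,"az":-0.122,"claw":0.75},{"x":-6,"y":2,"z":7,"ax":-0,"ay":-0,"az":-0.121,"claw":0.75},{"x":-7,"y":1,"z":6,"ax":-0,"ay":-0,"az":-0.122,"claw":0.75},{"x":-6,"y":0,"z":7,"ax":-0,"ay":-0.001,"az":-0.121,"claw":0.75}]
3 [{"x":-10,"y":-13,"z":30,"ax":-0,"ay":0,"az":-0,"claw":0.75},{"x":-9,"y":-13,"z":30,"ax":-0,"ay":0,"az":-0,"claw":0.75},{"x":-10,"y":-13,"z":30,"ax":-0,"ay":0,"az":-0,"claw":0.75}]
```

Emit:
{"fn": "jog_arm", "kwargs": {
  "increments": [
    {"x": -1, "y": 7, "z": 6, "ax": 0, "ay": 0, "az": -0.122, "claw": 0.75},
    {"x": -2, "y": 6, "z": 7, "ax": 0, "ay": 0, "az": -0.122, "claw": 0.75},
    {"x": -3, "y": 6, "z": 6, "ax": 0, "ay": 0, "az": -0.122, "claw": 0.75},
    {"x": -3, "y": 6, "z": 7, "ax": 0, "ay": 0, "az": -0.122, "claw": 0.75},
    {"x": -4, "y": 5, "z": 6, "ax": 0, "ay": 0, "az": -0.122, "claw": 0.75},
    {"x": -5, "y": 5, "z": 7, "ax": 0, "ay": 0, "az": -0.121, "claw": 0.75},
    {"x": -5, "y": 4, "z": 6, "ax": 0, "ay": 0, "az": -0.122, "claw": 0.75},
    {"x": -6, "y": 3, "z": 7, "ax": 0, "ay": 0, "az": -0.121, "claw": 0.75},
    {"x": -6, "y": 3, "z": 6, "ax": 0, "ay": 0, "az": -0.122, "claw": 0.75},
    {"x": -6, "y": 2, "z": 7, "ax": 0, "ay": 0, "az": -0.121, "claw": 0.75},
    {"x": -7, "y": 1, "z": 6, "ax": 0, "ay": 0, "az": -0.122, "claw": 0.75},
    {"x": -6, "y": 0, "z": 7, "ax": 0, "ay": 0, "az": -0.121, "claw": 0.75}
  ]
}}

```text
time_s: 17.05
ee_pos: [0.66, 0.2006, 0.2586]
ee_rot: [-0.001, -0.033, 0.999, 0.0]
force: [-0.0, 0.3, -0.1]
opening: 0.064
grasp_force: 0.0
```

Emit:
{"fn": "jog_arm", "kwargs": {
  "increments": [
    {"x": -10, "y": -13, "z": 30, "ax": 0, "ay": 0, "az": 0, "claw": 0.75},
    {"x": -9, "y": -13, "z": 30, "ax": 0, "ay": 0, "az": 0, "claw": 0.75},
    {"x": -10, "y": -13, "z": 30, "ax": 0, "ay": 0, "az": 0, "claw": 0.75},
    {"x": 0, "y": 0, "z": 0, "ax": 0, "ay": 0, "az": 0, "claw": 0.75}
  ]
}}

```text
time_s: 17.55
ee_pos: [0.6908, 0.1621, 0.1671]
ee_rot: [-0.002, -0.031, 1.0, -0.001]
force: [0.6, 1.0, 1.1]
opening: 0.0639
grasp_force: 0.0
```

```bash
python3 - <<'E'
from h import *
np.set_printoptions(precision=4,suppress=True)
im,c=snap('wrist','w7');s=r.state();print(s['ee_pos'],s['ee_rot'],s['force'],s['qpos'],s['opening'])
hsv=cv2.cvtColor(im,cv2.COLOR_RGB2HSV)
m=((hsv[...,2]>150)&(hsv[...,1]<140)&(hsv[...,0]<60)).astype(np.uint8)
m=cv2.morphologyEx(m,cv2.MORPH_OPEN,np.ones((15,15),np.uint8))
for x in cv2.findContours(m,0,2)[0]:
    if cv2.contourArea(x)<600: continue
    q=cv2.minAreaRect(x);b=cv2.boxPoints(q);P=np.array([onz(c,y,.082) for y in b]);print('cyl',q,P.mean(0),[(np.linalg.norm(P[i]-P[i-1]),np.degrees(np.arctan2(*(P[i]-P[i-1])[1::-1]))) for i in (1,2)])
print(proj(c,[[.691,.162,.082],[.637,.24,.082]]))
E
```

```text
[0.6908 0.1633 0.1691] [-0.001  -0.0311  0.9995  0.0002] [ 0.4164  0.3721 -0.056 ] [-0.0233  1.0911 -0.827   0.9371  0.7297  1.3598  0.9582] 0.06404103923079006
cyl ((269.5, 237.5), (39.0, 39.0), 90.0) [0.7075 0.1609 0.082 ] [(np.float64(0.02687214499741684), np.float64(93.59481502685567)), (np.float64(0.02960281545398104), np.float64(4.4155123559073655))]
cyl ((269.5, 191.0), (42.0, 41.0), 90.0) [0.6737 0.1589 0.082 ] [(np.float64(0.027076005979725763), np.float64(93.57789205987648)), (np.float64(0.029235979059707134), np.float64(4.412632698876795))]
cyl ((392.705810546875, 141.0863037109375), (97.64989471435547, 51.55222702026367), 86.18592071533203) [0.6359 0.2373 0.082 ] [(np.float64(0.032756161144517744), np.float64(98.22380558240089)), (np.float64(0.064380233039894), np.float64(14.007013425166614))]
cyl ((19.0, 54.0), (108.0, 38.0), 90.0) [ 0.5938 -0.0059  0.082 ] [(np.float64(0.025976073507447982), np.float64(88.8672825121916)), (np.float64(0.06565616778747224), np.float64(-5.011117610734307))]
[[272.5129 215.8644]
 [396.8908 144.8164]]
```

View pics/w7.png

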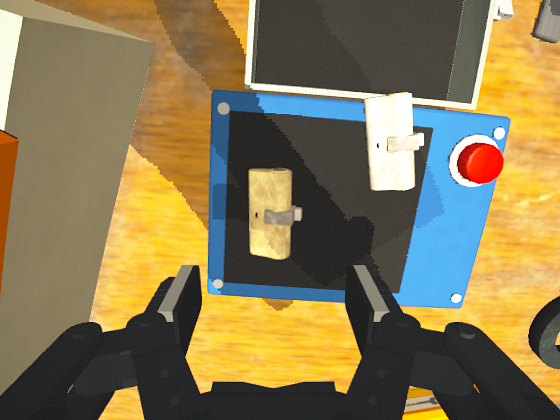

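Wrist view: brass cylinder at (270,213), midway between the fingers; silver at (392,142); button at (478,162). Descending on brass.

Emit:
{"fn": "jog_arm", "kwargs": {
  "increments": [
    {"x": 0, "y": -2, "z": 30, "ax": 0, "ay": 0, "az": -0.01, "claw": 0.7},
    {"x": 0, "y": 0, "z": 30, "ax": 0, "ay": 0, "az": 0, "claw": 0.7},
    {"x": 0, "y": 0, "z": 24, "ax": 0, "ay": 0, "az": 0, "claw": 0.7},
    {"x": 0, "y": 0, "z": 10, "ax": 0, "ay": 0, "az": 0, "claw": 0.7},
    {"x": 0, "y": 0, "z": 4, "ax": 0, "ay": 0, "az": 0, "claw": 0.7},
    {"x": 0, "y": 0, "z": 0, "ax": 0, "ay": 0, "az": 0, "claw": 0.7}
  ]
}}

```text
time_s: 18.35
ee_pos: [0.6916, 0.161, 0.0727]
ee_rot: [0.0, -0.036, 0.999, 0.0]
force: [0.5, -0.1, -0.3]
opening: 0.0596
grasp_force: 0.0
```

Emit:
{"fn": "jog_arm", "kwargs": {
  "increments": [
    {"x": 0, "y": 0, "z": 0, "ax": 0, "ay": 0, "az": 0, "claw": 0.3},
    {"x": 0, "y": 0, "z": 0, "ax": 0, "ay": 0, "az": 0, "claw": 0.15},
    {"x": 0, "y": 0, "z": 0, "ax": 0, "ay": 0, "az": 0, "claw": 0},
    {"x": 0, "y": 0, "z": 0, "ax": 0, "ay": 0, "az": 0, "claw": 0},
    {"x": 0, "y": 0, "z": 0, "ax": 0, "ay": 0, "az": 0, "claw": 0},
    {"x": 0, "y": 0, "z": 0, "ax": 0, "ay": 0, "az": 0, "claw": 0}
  ],
  "newtons": 40
}}

```text
time_s: 19.1
ee_pos: [0.6915, 0.1609, 0.0727]
ee_rot: [0.0, -0.036, 0.999, 0.0]
force: [-1.2, 0.3, 6.3]
opening: 0.0272
grasp_force: 39.1
```

Emit:
{"fn": "jog_arm", "kwargs": {
  "increments": [
    {"x": 0, "y": 0, "z": -10, "ax": 0, "ay": 0, "az": 0, "claw": 0},
    {"x": 0, "y": 0, "z": -25, "ax": 0, "ay": 0, "az": 0, "claw": 0},
    {"x": 0, "y": 0, "z": -30, "ax": 0, "ay": 0, "az": 0, "claw": 0},
    {"x": 0, "y": 0, "z": -15, "ax": 0, "ay": 0, "az": 0, "claw": 0},
    {"x": 0, "y": 0, "z": 0, "ax": 0, "ay": 0, "az": 0, "claw": 0}
  ]
}}

```text
time_s: 19.73
ee_pos: [0.6916, 0.1607, 0.1525]
ee_rot: [0.001, -0.036, 0.999, 0.0]
force: [0.4, 1.0, -2.0]
opening: 0.0271
grasp_force: 39.6
```

```bash
python3 - <<'E'
from h import *
s=r.state();print(s['force'],s['opening'],s['ee_pos'])
plan([(.55,.2,.15,180),(.545,.2,.05,180,30)],claw=0)
E
```

```text
[ 0.38877566  0.95054127 -1.96276222] 0.027071035674897093 [0.69156739 0.16071349 0.15252099]
4 [{"x":35,"y":12,"z":1,"ax":0,"ay":0,"az":0.018,"claw":0},{"x":35,"y":12,"z":0,"ax":0,"ay":0,"az":0.018,"claw":0},{"x":35,"y":11,"z":1,"ax":0,"ay":0.001,"az":0.018,"claw":0},{"x":35,"y":11,"z":0,"ax":0,"ay":0,"az":0.018,"claw":0}]
4 [{"x":1,"y":-0,"z":25,"ax":0,"ay":0,"az":0,"claw":0},{"x":1,"y":-0,"z":25,"ax":0,"ay":0,"az":0,"claw":0},{"x":1,"y":-0,"z":25,"ax":0,"ay":0,"az":0,"claw":0},{"x":2,"y":-0,"z":25,"ax":0,"ay":0,"az":0,"claw":0}]
```

Emit:
{"fn": "jog_arm", "kwargs": {
  "increments": [
    {"x": 35, "y": 12, "z": 0, "ax": 0, "ay": 0, "az": 0.018, "claw": 0},
    {"x": 35, "y": 12, "z": 0, "ax": 0, "ay": 0, "az": 0.018, "claw": 0},
    {"x": 35, "y": 11, "z": 0, "ax": 0, "ay": 0, "az": 0.018, "claw": 0},
    {"x": 36, "y": 11, "z": 0, "ax": 0, "ay": 0, "az": 0.018, "claw": 0},
    {"x": 2, "y": 0, "z": 20, "ax": 0, "ay": 0, "az": 0, "claw": 0},
    {"x": 2, "y": 0, "z": 30, "ax": 0, "ay": 0, "az": 0, "claw": 0},
    {"x": 0, "y": 0, "z": 30, "ax": 0, "ay": 0, "az": 0, "claw": 0},
    {"x": 0, "y": 0, "z": 25, "ax": 0, "ay": 0, "az": 0, "claw": 0},
    {"x": 0, "y": 0, "z": 15, "ax": 0, "ay": 0, "az": 0, "claw": 0},
    {"x": 0, "y": 0, "z": 7, "ax": 0, "ay": 0, "az": 0, "claw": 0},
    {"x": 0, "y": 0, "z": 4, "ax": 0, "ay": 0, "az": 0, "claw": 0},
    {"x": 0, "y": 0, "z": 0, "ax": 0, "ay": 0, "az": 0, "claw": 0}
  ]
}}

```text
time_s: 21.22
ee_pos: [0.5445, 0.2003, 0.0211]
ee_rot: [0.0, -0.0, 1.0, 0.0]
force: [-0.2, -0.3, -0.9]
opening: 0.0271
grasp_force: 39.7
```

Emit:
{"fn": "jog_arm", "kwargs": {
  "increments": [
    {"x": 0, "y": 0, "z": 2, "ax": 0, "ay": 0, "az": 0, "claw": 0},
    {"x": 0, "y": 0, "z": 0, "ax": 0, "ay": 0, "az": 0, "claw": 0.4},
    {"x": 0, "y": 0, "z": 0, "ax": 0, "ay": 0, "az": 0, "claw": 0.5},
    {"x": 0, "y": 0, "z": 0, "ax": 0, "ay": 0, "az": 0, "claw": 0.55},
    {"x": 0, "y": 0, "z": -20, "ax": 0, "ay": 0, "az": 0, "claw": 0.55},
    {"x": 0, "y": 0, "z": -40, "ax": 0, "ay": 0, "az": 0, "claw": 0.55},
    {"x": 0, "y": 0, "z": -50, "ax": 0, "ay": 0, "az": 0, "claw": 0.55},
    {"x": 0, "y": 0, "z": -50, "ax": 0, "ay": 0, "az": 0, "claw": 0.55},
    {"x": 0, "y": 0, "z": 0, "ax": 0, "ay": 0, "az": 0, "claw": 0.55}
  ]
}}

```text
time_s: 22.35
ee_pos: [0.5452, 0.2011, 0.1834]
ee_rot: [0.003, -0.0, 1.0, 0.001]
force: [0.5, 0.1, -1.6]
opening: 0.0469
grasp_force: 0.0
```

```bash
cat >> h.py <<'E'
def cyls(im,c,z,vmin=140,smax=150,hmax=60):
    hsv=cv2.cvtColor(im,cv2.COLOR_RGB2HSV)
    m=((hsv[...,2]>vmin)&(hsv[...,1]<smax)&((hsv[...,0]<hmax)|(hsv[...,1]<40))).astype(np.uint8)
    m=cv2.morphologyEx(m,cv2.MORPH_OPEN,np.ones((13,13),np.uint8))
    for x in cv2.findContours(m,0,2)[0]:
        if cv2.contourArea(x)<500: continue
        q=cv2.minAreaRect(x);b=cv2.boxPoints(q);P=np.array([onz(c,y,z) for y in b])
        L=sorted([(np.linalg.norm(P[i]-P[i-1]),np.degrees(np.arctan2(*(P[i]-P[i-1])[1::-1]))%180) for i in (1,2)])[::-1]
        print('px',np.round(q[0]),'pos',P.mean(0).round(4),'L,W',np.round([L[0][0],L[1][0]],4),'deg',np.round([L[0][1],L[1][1]],1))
E
python3 - <<'E'
from h import *
im,c=snap('wrist','w8');print(r.state()['ee_pos']);print('drawer z');cyls(im,c,.029);print('roof z');cyls(im,c,.083)
print(proj(c,[[.545,.2,.028],[.637,.239,.082]]))
plan([(.637,.2385,.15,194),(.637,.2385,.0715,194,25)],claw=.58)
E
```

```text
[0.54469417 0.20046296 0.18126353]
drawer z
px [313. 309.] pos [0.671  0.2415 0.029 ] L,W [0.0826 0.0301] deg [ 9.8 98.5]
px [ 68. 282.] pos [ 0.6549 -0.0086  0.029 ] L,W [0.2277 0.1282] deg [172.2  89.6]
px [408. 178.] pos [0.5363 0.3199 0.029 ] L,W [0.03   0.0168] deg [ 7.2 90.5]
px [151. 195.] pos [0.5523 0.0935 0.029 ] L,W [0.0742 0.0231] deg [ 2.8 97.7]
px [272. 185.] pos [0.5433 0.2005 0.029 ] L,W [0.0631 0.0279] deg [ 0.8 90. ]
px [486. 110.] pos [0.4759 0.3816 0.029 ] L,W [0.0347 0.0206] deg [170.5  77.5]
px [300. 100.] pos [0.4695 0.2251 0.029 ] L,W [0.2169 0.0169] deg [ 89.2 174.4]
roof z
px [313. 309.] pos [0.6336 0.2341 0.083 ] L,W [0.0676 0.0246] deg [ 9.8 98.5]
px [ 68. 282.] pos [0.6204 0.0295 0.083 ] L,W [0.1863 0.1049] deg [172.2  89.6]
px [408. 178.] pos [0.5234 0.2983 0.083 ] L,W [0.0246 0.0138] deg [ 7.2 90.5]
px [151. 195.] pos [0.5365 0.113  0.083 ] L,W [0.0607 0.0189] deg [ 2.8 97.7]
px [272. 185.] pos [0.5291 0.2005 0.083 ] L,W [0.0516 0.0228] deg [ 0.8 90. ]
px [486. 110.] pos [0.4739 0.3487 0.083 ] L,W [0.0284 0.0168] deg [170.5  77.5]
px [300. 100.] pos [0.4687 0.2207 0.083 ] L,W [0.1775 0.0139] deg [ 89.2 174.4]
[[270.91980665 187.66593265]
 [318.37616823 313.48123638]]
3 [{"x":-31,"y":13,"z":11,"ax":0,"ay":0.001,"az":-0.081,"claw":0.58},{"x":-32,"y":10,"z":10,"ax":0,"ay":0.001,"az":-0.082,"claw":0.58},{"x":-32,"y":7,"z":10,"ax":0.001,"ay":0.001,"az":-0.081,"claw":0.58}]
4 [{"x":0,"y":0,"z":20,"ax":-0,"ay":-0,"az":-0,"claw":0.58},{"x":0,"y":0,"z":20,"ax":-0,"ay":-0,"az":-0,"claw":0.58},{"x":0,"y":0,"z":19,"ax":-0,"ay":-0,"az":-0,"claw":0.58},{"x":0,"y":0,"z":20,"ax":-0,"ay":-0,"az":-0,"claw":0.58}]
```

Brass lies flat in the drawer at (0.543, 0.2005), measured 63 x 28 mm. Now the silver one.

Emit:
{"fn": "jog_arm", "kwargs": {
  "increments": [
    {"x": -31, "y": 12, "z": 11, "ax": 0, "ay": 0, "az": -0.081, "claw": 0.58},
    {"x": -32, "y": 10, "z": 10, "ax": 0, "ay": 0, "az": -0.082, "claw": 0.58},
    {"x": -31, "y": 6, "z": 10, "ax": 0, "ay": 0, "az": -0.081, "claw": 0.58},
    {"x": 0, "y": 0, "z": 0, "ax": 0, "ay": 0, "az": 0, "claw": 0.58}
  ]
}}

```text
time_s: 22.9
ee_pos: [0.6361, 0.2362, 0.1461]
ee_rot: [-0.001, -0.122, 0.992, 0.0]
force: [-0.7, 0.1, -0.6]
opening: 0.0495
grasp_force: 0.0
```

```bash
python3 - <<'E'
from h import *
im,c=snap('wrist','w9');s=r.state();print(s['ee_pos'],s['ee_rot']);cyls(im,c,.082)
print(proj(c,[[.636,.237,.082],[.644,.3,.083]]))
E
```

```text
[0.63545126 0.23603655 0.14694558] [-9.72753825e-04 -1.21756770e-01  9.92559476e-01  1.73479318e-04]
px [275. 224.] pos [0.6357 0.2377 0.082 ] L,W [0.0647 0.0277] deg [ 15.4 104.1]
px [ 60. 119.] pos [0.6014 0.0976 0.082 ] L,W [0.0188 0.0137] deg [  5.3 102.3]
px [426.  91.] pos [0.5348 0.3015 0.082 ] L,W [0.0257 0.0221] deg [ 21.2 105.7]
px [41. 61.] pos [0.5707 0.0824 0.082 ] L,W [0.0542 0.0212] deg [ 90.3 170.9]
px [519.  51.] pos [0.4985 0.3476 0.082 ] L,W [0.0271 0.0165] deg [170.   84.2]
px [256.  68.] pos [0.5477 0.2046 0.082 ] L,W [0.0503 0.0231] deg [179.3  92. ]
px [105.  54.] pos [0.5602 0.1201 0.082 ] L,W [0.0593 0.0194] deg [ 2.6 97.6]
[[273.75468507 226.41315331]
 [364.34492214 259.93533798]]
```

Emit:
{"fn": "jog_arm", "kwargs": {
  "increments": [
    {"x": 0, "y": 1, "z": 25, "ax": 0, "ay": 0, "az": -0.01, "claw": 0.58},
    {"x": 0, "y": 0, "z": 25, "ax": 0, "ay": 0, "az": 0, "claw": 0.58},
    {"x": 0, "y": 0, "z": 18, "ax": 0, "ay": 0, "az": 0, "claw": 0.58},
    {"x": 0, "y": 0, "z": 7, "ax": 0, "ay": 0, "az": 0, "claw": 0.58},
    {"x": 0, "y": 0, "z": 0, "ax": 0, "ay": 0, "az": 0, "claw": 0.58}
  ]
}}

```text
time_s: 23.58
ee_pos: [0.6358, 0.2367, 0.0731]
ee_rot: [-0.0, -0.127, 0.992, 0.0]
force: [-1.4, -0.5, 0.8]
opening: 0.0496
grasp_force: 0.0
```

Emit:
{"fn": "jog_arm", "kwargs": {
  "increments": [
    {"x": 0, "y": 0, "z": 0, "ax": 0, "ay": 0, "az": 0, "claw": 0.3},
    {"x": 0, "y": 0, "z": 0, "ax": 0, "ay": 0, "az": 0, "claw": 0.15},
    {"x": 0, "y": 0, "z": 0, "ax": 0, "ay": 0, "az": 0, "claw": 0},
    {"x": 0, "y": 0, "z": 0, "ax": 0, "ay": 0, "az": 0, "claw": 0},
    {"x": 0, "y": 0, "z": 0, "ax": 0, "ay": 0, "az": 0, "claw": 0}
  ]
}}

```text
time_s: 24.2
ee_pos: [0.6361, 0.2371, 0.0739]
ee_rot: [0.001, -0.127, 0.992, 0.0]
force: [-1.7, 0.1, 6.2]
opening: 0.0268
grasp_force: 37.6
```

Emit:
{"fn": "jog_arm", "kwargs": {
  "increments": [
    {"x": 0, "y": 0, "z": -10, "ax": 0, "ay": 0, "az": 0, "claw": 0},
    {"x": 0, "y": 0, "z": -25, "ax": 0, "ay": 0, "az": 0, "claw": 0},
    {"x": 0, "y": 0, "z": -30, "ax": 0, "ay": 0, "az": 0, "claw": 0},
    {"x": 0, "y": 0, "z": -15, "ax": 0, "ay": 0, "az": 0, "claw": 0},
    {"x": 0, "y": 0, "z": 0, "ax": 0, "ay": 0, "az": 0, "claw": 0}
  ]
}}

```text
time_s: 24.82
ee_pos: [0.6361, 0.2368, 0.1535]
ee_rot: [0.001, -0.127, 0.992, 0.0]
force: [0.5, 0.1, -1.1]
opening: 0.0
grasp_force: 0.0
```

```bash
python3 - <<'E'
from h import *
plan([(.543,.26,.15,180)],claw=0)
E
```

```text
3 [{"x":28,"y":15,"z":1,"ax":0,"ay":0,"az":0.085,"claw":0},{"x":29,"y":13,"z":1,"ax":0,"ay":0.001,"az":0.085,"claw":0},{"x":31,"y":10,"z":1,"ax":0,"ay":0,"az":0.084,"claw":0}]
```

It slipped out. Opening and finding it again numerically.

Emit:
{"fn": "jog_arm", "kwargs": {
  "increments": [
    {"x": 0, "y": 0, "z": -10, "ax": 0, "ay": 0, "az": 0, "claw": 0.58},
    {"x": 0, "y": 0, "z": 0, "ax": 0, "ay": 0, "az": 0, "claw": 0.58},
    {"x": 0, "y": 0, "z": 0, "ax": 0, "ay": 0, "az": 0, "claw": 0.58}
  ]
}}

```text
time_s: 25.2
ee_pos: [0.6357, 0.2367, 0.1624]
ee_rot: [-0.0, -0.127, 0.992, -0.0]
force: [-0.2, -0.2, 0.4]
opening: 0.0495
grasp_force: 0.0
```

```bash
python3 - <<'E'
from h import *
im,c=snap('wrist','w10');s=r.state();print(s['ee_pos'],s['opening']);cyls(im,c,.082,vmin=100)
print('scene');im,c=snap('scene','s10');a=im.copy()
for nm,P in [('sil',[.636,.238,.082])]: print(proj(c,[P]))
E
```

```text
[0.63571338 0.23662939 0.16236465] 0.049529869569537255
px [536. 372.] pos [0.7162 0.4924 0.082 ] L,W [0.0451 0.0208] deg [100.   33.6]
px [313. 209.] pos [0.6251 0.2622 0.082 ] L,W [0.0746 0.0729] deg [104.8  13.7]
px [476. 113.] pos [0.5355 0.3437 0.082 ] L,W [0.0283 0.0178] deg [173.3  83.2]
px [414.  88.] pos [0.5326 0.2994 0.082 ] L,W [0.03   0.0279] deg [ 21.4 106.2]
px [506.  55.] pos [0.4975 0.3494 0.082 ] L,W [0.0282 0.0179] deg [171.   84.4]
px [260.  70.] pos [0.5475 0.2055 0.082 ] L,W [0.0514 0.0263] deg [178.9  91.7]
px [ 46. 143.] pos [0.632  0.0782 0.082 ] L,W [0.1646 0.0599] deg [  6.3 101. ]
px [116.  53.] pos [0.5591 0.1188 0.082 ] L,W [0.0591 0.0193] deg [ 1.3 96.4]
px [440.  10.] pos [0.4855 0.2997 0.082 ] L,W [0.0286 0.0106] deg [107.4  20.9]
scene
[[307.27468172 200.74313969]]
```

```bash
python3 - <<'E'
from h import *
im=cv2.imread('pics/w10.png')[:,:,::-1].copy();c=cam('wrist')
for v,s in((140,150),(170,60),(120,45)): print(v,s);cyls(im[:, :],c,.082,vmin=v,smax=s)
hsv=cv2.cvtColor(im,cv2.COLOR_RGB2HSV)
for y in range(150,300,8): print(y,' '.join('%3d/%3d'%(hsv[y,x,1],hsv[y,x,2]) for x in range(220,345,8)))
E
```

```text
140 150
px [537. 373.] pos [0.7166 0.4932 0.082 ] L,W [0.0458 0.0176] deg [97.3 28.3]
px [276. 216.] pos [0.6355 0.2393 0.082 ] L,W [0.0645 0.0278] deg [ 15.9 104.6]
px [ 38. 139.] pos [0.6222 0.0746 0.082 ] L,W [0.0315 0.0143] deg [163.3  83.4]
px [ 71. 116.] pos [0.602  0.0954 0.082 ] L,W [0.0194 0.0146] deg [  6.3 102.9]
px [418.  92.] pos [0.5343 0.303  0.082 ] L,W [0.0247 0.0225] deg [ 21.4 106.1]
px [508.  55.] pos [0.4967 0.3501 0.082 ] L,W [0.0267 0.0167] deg [170.4  84. ]
px [45. 55.] pos [0.5689 0.0742 0.082 ] L,W [0.0638 0.0275] deg [ 93.  174.2]
px [258.  69.] pos [0.5475 0.2043 0.082 ] L,W [0.0512 0.0236] deg [179.   91.7]
px [116.  53.] pos [0.5591 0.1188 0.082 ] L,W [0.0591 0.0193] deg [ 1.3 96.4]
170 60
px [412.  91.] pos [0.5346 0.2987 0.082 ] L,W [0.0228 0.0131] deg [ 20.8 106. ]
px [509.  52.] pos [0.495  0.3503 0.082 ] L,W [0.0179 0.0172] deg [ 23.8 108. ]
120 45
px [412.  92.] pos [0.5354 0.299  0.082 ] L,W [0.0222 0.0131] deg [ 20.8 106. ]
px [507.  55.] pos [0.4968 0.3496 0.082 ] L,W [0.0264 0.0169] deg [170.6  84.2]
150  40/146  34/113  31/108  39/112  35/110 
[... 1763 characters left out ...]
 168/132 167/134 173/136  46/123 218/152
262  20/ 50  34/ 52  31/ 50  37/ 48  44/ 52  33/ 46  31/ 50  33/ 46  62/147   6/ 41  40/ 38 162/134 166/134 168/132  71/ 50  33/139
270  16/ 49  31/ 50  15/ 50  20/ 50  28/ 45  35/ 51  26/ 49  20/ 52  26/ 49  20/ 50 166/129 167/134 168/135 168/132  22/ 35  41/148
278  34/ 52  25/ 51  41/ 50  29/ 53  20/ 50  30/ 51  34/ 53  28/ 54  15/ 51  21/ 49 169/169 167/134 174/132 167/133  14/ 37   0/ 36
286  42/ 54  25/ 51  38/ 53  41/ 50  20/ 50  20/ 51  30/ 51  15/ 50  42/ 49  44/ 52 167/170 167/174 167/134 166/134  27/ 38  20/ 39
294  40/ 51  43/ 53  16/ 49  27/ 48  20/ 50  25/ 51  30/ 51  31/ 50  38/ 53 166/161 170/169 171/170 166/172 169/133  26/ 39   8/ 34
```

It hasn't moved (0.6355, 0.239); the grip was too high. Regrasping lower and firmer.

Emit:
{"fn": "jog_arm", "kwargs": {
  "increments": [
    {"x": 0, "y": 2, "z": 30, "ax": 0, "ay": 0, "az": -0.01, "claw": 0.58},
    {"x": 0, "y": 0, "z": 30, "ax": 0, "ay": 0, "az": 0, "claw": 0.58},
    {"x": 0, "y": 0, "z": 20, "ax": 0, "ay": 0, "az": 0, "claw": 0.58},
    {"x": 0, "y": 0, "z": 8, "ax": 0, "ay": 0, "az": 0, "claw": 0.58},
    {"x": 0, "y": 0, "z": 5.5, "ax": 0, "ay": 0, "az": 0, "claw": 0.58},
    {"x": 0, "y": 0, "z": 0, "ax": 0, "ay": 0, "az": 0, "claw": 0.58}
  ]
}}

```text
time_s: 26.05
ee_pos: [0.6355, 0.2388, 0.0697]
ee_rot: [0.0, -0.132, 0.991, 0.0]
force: [-0.5, 0.4, 0.5]
opening: 0.0495
grasp_force: 0.0
```

Emit:
{"fn": "jog_arm", "kwargs": {
  "increments": [
    {"x": 0, "y": 0, "z": 0, "ax": 0, "ay": 0, "az": 0, "claw": 0.3},
    {"x": 0, "y": 0, "z": 0, "ax": 0, "ay": 0, "az": 0, "claw": 0.15},
    {"x": 0, "y": 0, "z": 0, "ax": 0, "ay": 0, "az": 0, "claw": 0},
    {"x": 0, "y": 0, "z": 0, "ax": 0, "ay": 0, "az": 0, "claw": 0},
    {"x": 0, "y": 0, "z": 0, "ax": 0, "ay": 0, "az": 0, "claw": 0}
  ],
  "newtons": 50
}}

```text
time_s: 26.68
ee_pos: [0.6356, 0.2389, 0.0703]
ee_rot: [0.0, -0.132, 0.991, 0.0]
force: [-2.4, 0.0, 5.8]
opening: 0.0272
grasp_force: 49.3
```

Emit:
{"fn": "jog_arm", "kwargs": {
  "increments": [
    {"x": 0, "y": 0, "z": -4, "ax": 0, "ay": 0, "az": 0, "claw": 0},
    {"x": 0, "y": 0, "z": -10, "ax": 0, "ay": 0, "az": 0, "claw": 0},
    {"x": 0, "y": 0, "z": -20, "ax": 0, "ay": 0, "az": 0, "claw": 0},
    {"x": 0, "y": 0, "z": -30, "ax": 0, "ay": 0, "az": 0, "claw": 0},
    {"x": 0, "y": 0, "z": -16, "ax": 0, "ay": 0, "az": 0, "claw": 0},
    {"x": 0, "y": 0, "z": 0, "ax": 0, "ay": 0, "az": 0, "claw": 0}
  ]
}}

```text
time_s: 27.42
ee_pos: [0.6357, 0.2388, 0.1505]
ee_rot: [0.001, -0.132, 0.991, 0.0]
force: [0.8, 0.6, -2.2]
opening: 0.0272
grasp_force: 49.5
```

```bash
python3 - <<'E'
from h import *
im,c=snap('wrist','w11');s=r.state();print(s['ee_pos'],s['force'],s['wrist_torque'],s['opening']);cyls(im,c,s['ee_pos'][2]+.005)
plan([(.543,.26,.15,180)],claw=0)
E
```

```text
[0.6353505  0.23856657 0.14930941] [ 0.02795876  0.44528952 -2.85529291] [-0.02617589  0.03302078  0.01107182] 0.02726173149512956
px [535. 382.] pos [0.6616 0.3941 0.1543] L,W [0.0318 0.0113] deg [97.  28.5]
px [273. 283.] pos [0.6398 0.2402 0.1543] L,W [0.0715 0.0285] deg [ 17.1 105.2]
px [ 62. 112.] pos [0.5864 0.1389 0.1543] L,W [0.0129 0.0104] deg [  6.5 103.3]
px [422.  92.] pos [0.5425 0.2732 0.1543] L,W [0.0165 0.0148] deg [ 22.2 106.8]
px [515.  55.] pos [0.5188 0.3039 0.1543] L,W [0.018  0.0109] deg [170.7  84.7]
px [41. 53.] pos [0.5659 0.1278 0.1543] L,W [0.0371 0.0156] deg [ 90.7 171.3]
px [256.  67.] pos [0.5514 0.2094 0.1543] L,W [0.0333 0.0153] deg [179.4  92.3]
px [106.  52.] pos [0.5602 0.1532 0.1543] L,W [0.0379 0.013 ] deg [ 4.6 99.5]
3 [{"x":28,"y":15,"z":-0,"ax":-0,"ay":0,"az":0.088,"claw":0},{"x":29,"y":12,"z":-0,"ax":-0,"ay":0,"az":0.088,"claw":0},{"x":30,"y":10,"z":-1,"ax":-0,"ay":0,"az":0.088,"claw":0}]
```

Held and level. Into the drawer.

Emit:
{"fn": "jog_arm", "kwargs": {
  "increments": [
    {"x": 28, "y": 15, "z": 0, "ax": 0, "ay": 0, "az": 0.088, "claw": 0},
    {"x": 29, "y": 12, "z": 0, "ax": 0, "ay": 0, "az": 0.088, "claw": 0},
    {"x": 30, "y": 10, "z": 0, "ax": 0, "ay": 0, "az": 0.088, "claw": 0},
    {"x": 4, "y": -1, "z": 20, "ax": 0, "ay": 0, "az": 0, "claw": 0},
    {"x": 2, "y": 0, "z": 30, "ax": 0, "ay": 0, "az": 0, "claw": 0},
    {"x": 0, "y": 0, "z": 30, "ax": 0, "ay": 0, "az": 0, "claw": 0},
    {"x": 0, "y": 0, "z": 25, "ax": 0, "ay": 0, "az": 0, "claw": 0},
    {"x": 0, "y": 0, "z": 15, "ax": 0, "ay": 0, "az": 0, "claw": 0},
    {"x": 0, "y": 0, "z": 8, "ax": 0, "ay": 0, "az": 0, "claw": 0},
    {"x": 0, "y": 0, "z": 3, "ax": 0, "ay": 0, "az": 0, "claw": 0},
    {"x": 0, "y": 0, "z": 0, "ax": 0, "ay": 0, "az": 0, "claw": 0}
  ]
}}

```text
time_s: 28.85
ee_pos: [0.5371, 0.259, 0.0187]
ee_rot: [0.0, -0.0, 1.0, 0.0]
force: [0.2, 0.5, -2.0]
opening: 0.0272
grasp_force: 49.7
```

Emit:
{"fn": "jog_arm", "kwargs": {
  "increments": [
    {"x": 0, "y": 0, "z": 1.5, "ax": 0, "ay": 0, "az": 0, "claw": 0},
    {"x": 0, "y": 0, "z": 0, "ax": 0, "ay": 0, "az": 0, "claw": 0.4},
    {"x": 0, "y": 0, "z": 0, "ax": 0, "ay": 0, "az": 0, "claw": 0.48},
    {"x": 0, "y": 0, "z": 0, "ax": 0, "ay": 0, "az": 0, "claw": 0.5},
    {"x": 0, "y": 0, "z": -20, "ax": 0, "ay": 0, "az": 0, "claw": 0.5},
    {"x": 0, "y": 0, "z": -40, "ax": 0, "ay": 0, "az": 0, "claw": 0.5},
    {"x": 0, "y": 0, "z": -50, "ax": 0, "ay": 0, "az": 0, "claw": 0.5},
    {"x": 0, "y": 0, "z": -50, "ax": 0, "ay": 0, "az": 0, "claw": 0.2},
    {"x": 0, "y": 0, "z": -50, "ax": 0, "ay": 0, "az": 0, "claw": 0},
    {"x": 0, "y": 0, "z": 0, "ax": 0, "ay": 0, "az": 0, "claw": 0}
  ]
}}

```text
time_s: 30.1
ee_pos: [0.5374, 0.2598, 0.2316]
ee_rot: [0.002, -0.0, 1.0, 0.002]
force: [-0.1, -0.0, -0.9]
opening: -0.0001
grasp_force: 0.0
```

```bash
python3 - <<'E'
from h import *
im,c=snap('wrist','w12');s=r.state();print(s['ee_pos'],s['force'],s['opening']);cyls(im,c,.029)
print(proj(c,[[.44,.22,.03],[.38,.22,0]]))
s0=cv2.imread('pics/scene0.png');s1=snap('scene','s12')[0]
# push pose: fingers shut, pressing on front face, in front of drawer
plan([(.42,.225,.2,180),(.42,.225,.034,180,30)],claw=0)
E
```

```text
[0.53706457 0.25918235 0.22931028] [ 0.1897098  -0.13158913 -1.25086532] 3.384603770624175e-05
px [116. 204.] pos [0.567  0.0962 0.029 ] L,W [0.0408 0.0223] deg [172.6  89.7]
px [271. 193.] pos [0.5556 0.2589 0.029 ] L,W [0.0262 0.0254] deg [90.   0.6]
px [ 50. 229.] pos [0.5993 0.0156 0.029 ] L,W [0.1208 0.1129] deg [165.2  89.5]
px [515. 178.] pos [0.5392 0.5171 0.029 ] L,W [0.1083 0.0397] deg [ 74.1 169. ]
px [214. 181.] pos [0.5437 0.2012 0.029 ] L,W [0.0624 0.0277] deg [177.9  89.8]
px [272. 158.] pos [0.5196 0.2599 0.029 ] L,W [0.028  0.0274] deg [ 0.7 90.1]
px [263. 108.] pos [0.471  0.2512 0.029 ] L,W [0.1404 0.0164] deg [ 89.4 175.8]
px [404. 114.] pos [0.4755 0.3869 0.029 ] L,W [0.0314 0.0225] deg [ 6.4 91.2]
px [21. 25.] pos [0.3908 0.0242 0.029 ] L,W [0.0441 0.0145] deg [ 82.1 165.9]
[[229.02120097  73.37204391]
 [230.89249782  10.53341884]]
3 [{"x":39,"y":-11,"z":9,"ax":0,"ay":0,"az":0,"claw":0},{"x":39,"y":-11,"z":9,"ax":0,"ay":0,"az":0,"claw":0},{"x":39,"y":-12,"z":10,"ax":0,"ay":0.001,"az":0,"claw":0}]
6 [{"x":-0,"y":0,"z":28,"ax":0,"ay":-0,"az":0,"claw":0},{"x":-0,"y":0,"z":28,"ax":0,"ay":-0,"az":0,"claw":0},{"x":-0,"y":0,"z":27,"ax":0,"ay":-0,"az":0,"claw":0},{"x":-0,"y":0,"z":28,"ax":0,"ay":-0,"az":0,"claw":0},{"x":-0,"y":0,"z":27,"ax":0,"ay":-0,"az":0,"claw":0},{"x":-0,"y":0,"z":28,"ax":0,"ay":-0,"az":0,"claw":0}]
```

Both cylinders lie flat in the drawer: brass at (0.544, 0.201), silver at about (0.538, 0.260). Moving in front of the drawer to push it shut.

Emit:
{"fn": "jog_arm", "kwargs": {
  "increments": [
    {"x": 36, "y": -12, "z": 0, "ax": 0, "ay": 0, "az": 0, "claw": 0},
    {"x": 36, "y": -11, "z": 0, "ax": 0, "ay": 0, "az": 0, "claw": 0},
    {"x": 30, "y": -11, "z": 10, "ax": 0, "ay": 0, "az": 0, "claw": 0},
    {"x": 0, "y": 0, "z": 40, "ax": 0, "ay": 0, "az": 0, "claw": 0},
    {"x": 0, "y": 0, "z": 40, "ax": 0, "ay": 0, "az": 0, "claw": 0},
    {"x": 0, "y": 0, "z": 40, "ax": 0, "ay": 0, "az": 0, "claw": 0},
    {"x": 0, "y": 0, "z": 40, "ax": 0, "ay": 0, "az": 0, "claw": 0},
    {"x": 0, "y": 0, "z": 25, "ax": 0, "ay": 0, "az": 0, "claw": 0},
    {"x": 0, "y": 0, "z": 9, "ax": 0, "ay": 0, "az": 0, "claw": 0},
    {"x": 0, "y": 0, "z": 0, "ax": 0, "ay": 0, "az": 0, "claw": 0}
  ]
}}

```text
time_s: 31.45
ee_pos: [0.4348, 0.2248, 0.0229]
ee_rot: [-0.0, -0.0, 1.0, -0.0]
force: [0.0, 0.0, -0.4]
opening: 0.0003
grasp_force: 0.0
```

Emit:
{"fn": "jog_arm", "kwargs": {
  "increments": [
    {"x": -8, "y": 0, "z": 0, "ax": 0, "ay": 0, "az": 0, "claw": 0},
    {"x": -8, "y": 0, "z": 0, "ax": 0, "ay": 0, "az": 0, "claw": 0},
    {"x": -8, "y": 0, "z": 0, "ax": 0, "ay": 0, "az": 0, "claw": 0},
    {"x": -10, "y": 0, "z": 0, "ax": 0, "ay": 0, "az": 0, "claw": 0},
    {"x": -12, "y": 0, "z": 0, "ax": 0, "ay": 0, "az": 0, "claw": 0},
    {"x": -12, "y": 0, "z": 0, "ax": 0, "ay": 0, "az": 0, "claw": 0},
    {"x": -12, "y": 0, "z": 0, "ax": 0, "ay": 0, "az": 0, "claw": 0},
    {"x": -12, "y": 0, "z": 0, "ax": 0, "ay": 0, "az": 0, "claw": 0}
  ]
}}

```text
time_s: 32.45
ee_pos: [0.5171, 0.2242, 0.0229]
ee_rot: [-0.001, 0.0, 1.0, -0.0]
force: [-7.0, -3.0, 3.9]
opening: 0.0
grasp_force: 3.3
```

Emit:
{"fn": "jog_arm", "kwargs": {
  "increments": [
    {"x": -12, "y": 0, "z": 0, "ax": 0, "ay": 0, "az": 0, "claw": 0},
    {"x": -12, "y": 0, "z": 0, "ax": 0, "ay": 0, "az": 0, "claw": 0},
    {"x": -12, "y": 0, "z": 0, "ax": 0, "ay": 0, "az": 0, "claw": 0},
    {"x": -12, "y": 0, "z": 0, "ax": 0, "ay": 0, "az": 0, "claw": 0},
    {"x": -8, "y": 0, "z": 0, "ax": 0, "ay": 0, "az": 0, "claw": 0},
    {"x": -5, "y": 0, "z": 0, "ax": 0, "ay": 0, "az": 0, "claw": 0},
    {"x": -4, "y": 0, "z": 0, "ax": 0, "ay": 0, "az": 0, "claw": 0},
    {"x": 0, "y": 0, "z": 0, "ax": 0, "ay": 0, "az": 0, "claw": 0}
  ]
}}

```text
time_s: 33.45
ee_pos: [0.5823, 0.2244, 0.0228]
ee_rot: [-0.0, 0.0, 1.0, 0.0]
force: [0.3, -0.7, 0.5]
opening: -0.0001
grasp_force: 0.2
```

Emit:
{"fn": "jog_arm", "kwargs": {
  "increments": [
    {"x": -2, "y": 0, "z": 0, "ax": 0, "ay": 0, "az": 0, "claw": 0},
    {"x": -2, "y": 0, "z": 0, "ax": 0, "ay": 0, "az": 0, "claw": 0},
    {"x": 0, "y": 0, "z": 0, "ax": 0, "ay": 0, "az": 0, "claw": 0}
  ]
}}

```text
time_s: 33.83
ee_pos: [0.5857, 0.2245, 0.0228]
ee_rot: [-0.001, -0.0, 1.0, -0.0]
force: [-5.5, -2.9, 2.8]
opening: -0.0003
grasp_force: 2.8
```

Emit:
{"fn": "jog_arm", "kwargs": {
  "increments": [
    {"x": -2, "y": 0, "z": 0, "ax": 0, "ay": 0, "az": 0, "claw": 0},
    {"x": -2, "y": 0, "z": 0, "ax": 0, "ay": 0, "az": 0, "claw": 0},
    {"x": 0, "y": 0, "z": 0, "ax": 0, "ay": 0, "az": 0, "claw": 0}
  ]
}}

```text
time_s: 34.2
ee_pos: [0.5885, 0.2245, 0.0228]
ee_rot: [-0.002, -0.0, 1.0, -0.001]
force: [-15.2, -4.8, 8.5]
opening: -0.0001
grasp_force: 7.7
```

Emit:
{"fn": "jog_arm", "kwargs": {
  "increments": [
    {"x": -2, "y": 0, "z": 0, "ax": 0, "ay": 0, "az": 0, "claw": 0},
    {"x": 0, "y": 0, "z": 0, "ax": 0, "ay": 0, "az": 0, "claw": 0}
  ]
}}

```text
time_s: 34.45
ee_pos: [0.5886, 0.2245, 0.0227]
ee_rot: [-0.004, -0.001, 1.0, -0.001]
force: [-30.8, -8.7, 18.0]
opening: -0.0001
grasp_force: 15.5
```

Emit:
{"fn": "jog_arm", "kwargs": {
  "increments": [
    {"x": 5, "y": 0, "z": 0, "ax": 0, "ay": 0, "az": 0, "claw": 0},
    {"x": 5, "y": 0, "z": 0, "ax": 0, "ay": 0, "az": 0, "claw": 0},
    {"x": 12, "y": 0, "z": 0, "ax": 0, "ay": 0, "az": 0, "claw": 0},
    {"x": 25, "y": 0, "z": 0, "ax": 0, "ay": 0, "az": 0, "claw": 0},
    {"x": 40, "y": 0, "z": 0, "ax": 0, "ay": 0, "az": 0, "claw": 0},
    {"x": 40, "y": 0, "z": 0, "ax": 0, "ay": 0, "az": 0, "claw": 0},
    {"x": 0, "y": 0, "z": -50, "ax": 0, "ay": 0, "az": 0, "claw": 0},
    {"x": 0, "y": 0, "z": -60, "ax": 0, "ay": 0, "az": 0, "claw": 0},
    {"x": 0, "y": 0, "z": -60, "ax": 0, "ay": 0, "az": 0, "claw": 0},
    {"x": 0, "y": 0, "z": -60, "ax": 0, "ay": 0, "az": 0, "claw": 0},
    {"x": 0, "y": 0, "z": -40, "ax": 0, "ay": 0, "az": 0, "claw": 0},
    {"x": 0, "y": 0, "z": 0, "ax": 0, "ay": 0, "az": 0, "claw": 0}
  ]
}}

```text
time_s: 35.95
ee_pos: [0.4657, 0.2256, 0.2955]
ee_rot: [0.002, 0.0, 1.0, 0.001]
force: [-0.6, 0.6, -0.7]
opening: 0.0002
grasp_force: 0.0
```

```bash
python3 - <<'E'
from h import *
im,c=snap('wrist','w13');s=r.state();print(s['ee_pos'],s['force']);cyls(im,c,.056)
sc,c2=snap('scene','s13');s0=cv2.imread('pics/scene0.png')[:,:,::-1]
d=cv2.absdiff(sc,s0).max(2)
for n,(a,b,e,f) in {'case front':(180,270,270,350),'roof':(180,230,300,385),'stand':(110,215,195,280),'far':(80,115,180,300),'tin':(235,275,175,215),'spanner':(325,415,240,295)}.items(): print(n,(d[a:b,e:f]>50).mean().round(3))
# headset now vs s3
s3=cv2.imread('pics/s3.png')[:,:,::-1];print('headset vs s3',(cv2.absdiff(sc,s3).max(2)[120:215,180:260]>50).mean())
E
```

```text
[0.46536537 0.22502303 0.2936993 ] [ 0.09832703  0.19526725 -0.41204738]
px [491. 235.] pos [0.5465 0.4937 0.056 ] L,W [0.0898 0.0189] deg [82.1  2.5]
px [550. 244.] pos [0.5611 0.5757 0.056 ] L,W [0.0622 0.0266] deg [16.2 89.6]
px [ 58. 283.] pos [ 0.6214 -0.0541  0.056 ] L,W [0.2135 0.1819] deg [151.   75.2]
case front 0.22
roof 0.164
stand 0.27
far 0.385
tin 0.0
spanner 0.527
headset vs s3 0.3422368421052632
```

```bash
python3 - <<'E'
from h import *
plan([(.459,.17,.36,96)],claw=0)
plan([(.43,0,.36,80),(.36,-.23,.36,60),(.2,-.40,.34,35)],claw=0,start=(.459,.17,.36,96))
E
```

```text
12 [{"x":1,"y":-5,"z":-6,"ax":0,"ay":0,"az":0.122,"claw":0},{"x":-0,"y":-5,"z":-6,"ax":0,"ay":0,"az":0.122,"claw":0},{"x":-1,"y":-4,"z":-6,"ax":0,"ay":0,"az":0.122,"claw":0},{"x":-1,"y":-4,"z":-5,"ax":0,"ay":0,"az":0.122,"claw":0},{"x":-2,"y":-4,"z":-6,"ax":0,"ay":0,"az":0.122,"claw":0},{"x":-2,"y":-4,"z":-5,"ax":0,"ay":0,"az":0.122,"claw":0},{"x":-3,"y":-4,"z":-6,"ax":0,"ay":0,"az":0.122,"claw":0},{"x":-3,"y":-3,"z":-5,"ax":0,"ay":0,"az":0.122,"claw":0},{"x":-3,"y":-3,"z":-6,"ax":0,"ay":0,"az":0.123,"claw":0},{"x":-4,"y":-3,"z":-5,"ax":0,"ay":0,"az":0.122,"claw":0},{"x":-4,"y":-2,"z":-6,"ax":0,"ay":-0,"az":0.123,"claw":0},{"x":-5,"y":-1,"z":-5,"ax":0,"ay":-0,"az":0.122,"claw":0}]
4 [{"x":-42,"y":-12,"z":0,"ax":0,"ay":0,"az":0.07,"claw":0},{"x":-42,"y":-9,"z":0,"ax":0,"ay":0,"az":0.07,"claw":0},{"x":-43,"y":-5,"z":0,"ax":0,"ay":0,"az":0.07,"claw":0},{"x":-42,"y":-3,"z":0,"ax":0,"ay":0,"az":0.069,"claw":0}]
6 [{"x":-40,"y":-5,"z":0,"ax":0,"ay":0,"az":0.058,"claw":0},{"x":-40,"y":-2,"z":0,"ax":0,"ay":0,"az":0.058,"claw":0},{"x":-40,"y":-0,"z":0,"ax":0,"ay":0,"az":0.058,"claw":0},{"x":-40,"y":2,"z":0,"ax":0,"ay":0,"az":0.058,"claw":0},{"x":-40,"y":4,"z":0,"ax":0,"ay":0,"az":0.059,"claw":0},{"x":-40,"y":7,"z":0,"ax":0,"ay":0,"az":0.058,"claw":0}]
6 [{"x":-38,"y":-9,"z":3,"ax":0,"ay":0,"az":0.073,"claw":0},{"x":-38,"y":-6,"z":3,"ax":0,"ay":0,"az":0.073,"claw":0},{"x":-39,"y":-3,"z":3,"ax":0,"ay":0,"az":0.073,"claw":0},{"x":-39,"y":-1,"z":4,"ax":0,"ay":0,"az":0.073,"claw":0},{"x":-39,"y":2,"z":3,"ax":0,"ay":0,"az":0.072,"claw":0},{"x":-38,"y":5,"z":4,"ax":0,"ay":0,"az":0.073,"claw":0}]
```

Emit:
{"fn": "jog_arm", "kwargs": {
  "increments": [
    {"x": 1, "y": -5, "z": -6, "ax": 0, "ay": 0, "az": 0.122, "claw": 0},
    {"x": 0, "y": -5, "z": -6, "ax": 0, "ay": 0, "az": 0.122, "claw": 0},
    {"x": -1, "y": -4, "z": -6, "ax": 0, "ay": 0, "az": 0.122, "claw": 0},
    {"x": -1, "y": -4, "z": -5, "ax": 0, "ay": 0, "az": 0.122, "claw": 0},
    {"x": -2, "y": -4, "z": -6, "ax": 0, "ay": 0, "az": 0.122, "claw": 0},
    {"x": -2, "y": -4, "z": -5, "ax": 0, "ay": 0, "az": 0.122, "claw": 0},
    {"x": -3, "y": -4, "z": -6, "ax": 0, "ay": 0, "az": 0.122, "claw": 0},
    {"x": -3, "y": -3, "z": -5, "ax": 0, "ay": 0, "az": 0.122, "claw": 0},
    {"x": -3, "y": -3, "z": -6, "ax": 0, "ay": 0, "az": 0.123, "claw": 0},
    {"x": -4, "y": -3, "z": -5, "ax": 0, "ay": 0, "az": 0.122, "claw": 0},
    {"x": -4, "y": -2, "z": -6, "ax": 0, "ay": 0, "az": 0.123, "claw": 0},
    {"x": -5, "y": -1, "z": -5, "ax": 0, "ay": 0, "az": 0.122, "claw": 0}
  ]
}}

```text
time_s: 37.55
ee_pos: [0.4593, 0.1697, 0.359]
ee_rot: [-0.0, 0.67, 0.742, -0.001]
force: [0.1, 0.4, -0.2]
opening: 0.0001
grasp_force: 0.0
```

Emit:
{"fn": "jog_arm", "kwargs": {
  "increments": [
    {"x": -42, "y": -12, "z": 0, "ax": 0, "ay": 0, "az": 0.07, "claw": 0},
    {"x": -42, "y": -9, "z": 0, "ax": 0, "ay": 0, "az": 0.07, "claw": 0},
    {"x": -43, "y": -5, "z": 0, "ax": 0, "ay": 0, "az": 0.07, "claw": 0},
    {"x": -42, "y": -3, "z": 0, "ax": 0, "ay": 0, "az": 0.069, "claw": 0},
    {"x": -40, "y": -5, "z": 0, "ax": 0, "ay": 0, "az": 0.058, "claw": 0},
    {"x": -40, "y": -2, "z": 0, "ax": 0, "ay": 0, "az": 0.058, "claw": 0},
    {"x": -40, "y": 0, "z": 0, "ax": 0, "ay": 0, "az": 0.058, "claw": 0},
    {"x": -40, "y": 2, "z": 0, "ax": 0, "ay": 0, "az": 0.058, "claw": 0},
    {"x": -40, "y": 4, "z": 0, "ax": 0, "ay": 0, "az": 0.059, "claw": 0},
    {"x": -40, "y": 7, "z": 0, "ax": 0, "ay": 0, "az": 0.058, "claw": 0}
  ]
}}

```text
time_s: 38.8
ee_pos: [0.3597, -0.2318, 0.359]
ee_rot: [-0.001, 0.866, 0.499, -0.0]
force: [0.8, -0.5, -0.0]
opening: -0.0004
grasp_force: 0.0
```

Emit:
{"fn": "jog_arm", "kwargs": {
  "increments": [
    {"x": -38, "y": -9, "z": 3, "ax": 0, "ay": 0, "az": 0.073, "claw": 0},
    {"x": -38, "y": -6, "z": 3, "ax": 0, "ay": 0, "az": 0.073, "claw": 0},
    {"x": -39, "y": -3, "z": 3, "ax": 0, "ay": 0, "az": 0.073, "claw": 0},
    {"x": -39, "y": -1, "z": 4, "ax": 0, "ay": 0, "az": 0.073, "claw": 0},
    {"x": -39, "y": 2, "z": 3, "ax": 0, "ay": 0, "az": 0.072, "claw": 0},
    {"x": -38, "y": 5, "z": 4, "ax": 0, "ay": 0, "az": 0.073, "claw": 0},
    {"x": 0, "y": 0, "z": 0, "ax": 0, "ay": 0, "az": 0, "claw": 0}
  ]
}}

```text
time_s: 39.67
ee_pos: [0.1984, -0.4011, 0.3385]
ee_rot: [-0.001, 0.954, 0.298, -0.001]
force: [0.5, 0.6, -0.6]
opening: -0.0002
grasp_force: 0.0
```

```bash
python3 - <<'E'
from h import *
sc,c2=snap('scene','s14');s0=cv2.imread('pics/scene0.png')[:,:,::-1];s3=cv2.imread('pics/s3.png')[:,:,::-1]
d=cv2.absdiff(sc,s0).max(2)
for n,(a,b,e,f) in {'case front':(185,260,272,335),'roof':(170,230,300,375),'far':(80,115,230,300),'tin':(240,275,178,213),'spanner':(325,415,245,292),'driver':(180,242,155,195),'all':(80,420,100,560)}.items(): print(n,(d[a:b,e:f]>45).mean().round(3))
print('headset vs s3',(cv2.absdiff(sc,s3).max(2)[120:215,180:260]>45).mean())
m=(d>45).astype(np.uint8)
for x in cv2.findContours(m,0,2)[0]:
    if cv2.contourArea(x)>25: print(cv2.boundingRect(x),cv2.contourArea(x))
E
```

```text
case front 0.101
roof 0.16
far 0.0
tin 0.0
spanner 0.0
driver 0.011
all 0.026
headset vs s3 0.2463157894736842
(0, 373, 15, 15) 37.5
(332, 205, 29, 22) 338.5
(237, 205, 54, 76) 1640.0
(318, 187, 28, 21) 310.5
(230, 142, 26, 40) 636.0
(185, 129, 52, 66) 1004.0
```

```bash
python3 - <<'E'
from h import *
for f in ('s3','s14'):
    im=cv2.imread(f'pics/{f}.png');h=cv2.cvtColor(im,cv2.COLOR_BGR2HSV)
    m=((h[...,0]>20)&(h[...,0]<32)&(h[...,1]>190)&(h[...,2]>90)).astype(np.uint8)
    print(f,[(cv2.boundingRect(x)) for x in cv2.findContours(m[110:215,180:270],0,2)[0] if cv2.contourArea(x)>15])
E
```

```text
s3 [(6, 48, 17, 29), (58, 32, 15, 28)]
s14 [(6, 47, 16, 30), (58, 32, 14, 29)]
```

Emit:
{"fn": "jog_arm", "kwargs": {
  "increments": [
    {"x": 0, "y": 0, "z": 0, "ax": 0, "ay": 0, "az": 0, "claw": 0},
    {"x": 0, "y": 0, "z": 0, "ax": 0, "ay": 0, "az": 0, "claw": 0},
    {"x": 0, "y": 0, "z": 0, "ax": 0, "ay": 0, "az": 0, "claw": 0},
    {"x": 0, "y": 0, "z": 0, "ax": 0, "ay": 0, "az": 0, "claw": 0}
  ]
}}

```text
time_s: 40.22
ee_pos: [0.2006, -0.3998, 0.3398]
ee_rot: [0.0, 0.954, 0.301, 0.0]
force: [0.4, 0.6, -0.4]
opening: -0.0001
grasp_force: 0.0
```

The headset still hangs as placed, the drawer front matches its latched position, both cylinders are inside, and the bystanders haven't moved. Handing in.

```bash
python3 -c "
from bench import r
print(r.sign_off())"
```

```text
the job is handed in; nothing more can be done
None
```

Job handed in at about 40 s: the ear defenders hang over the bar with a cup on each side, the two lock cylinders found (one brass, one silver) are in the drawer, and the drawer is pushed shut; by the last camera check the front was in its shut position and the tin, spanner and screwdriver had not moved.

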